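# Clear the violin maker's varnishing bench

### The job

Varnishing is finished for today, so clear the bench: lay all the red-handled brushes flat in the green tray and all the dark-handled scraping knives flat in the open drawer, and once the knives are in, slide the drawer fully shut. Set the cork stopper in the neck of the amber flask, fully home, and leave the flask standing. Do not disturb the violin, the tin or the jar.

Things in the scene. Friction and masses are not known exactly. Their poses are not given: they have to be found in the camera images.
- brush0: Rigid varnish brush lying flat, 125 mm long, at most 24 mm wide, 50 g: red handle 75 mm long, 16 mm wide and 16 mm high from x = -62 to +12 mm, then a brass ferrule and pale stiff bristles. Grip the handle at about x = -15 mm. Origin mid-length, on the underside; x runs from handle end to bristles, z up as it lies. May be absent (None): a start has 4 to 6 tools.
- brush1: Rigid varnish brush lying flat, 125 mm long, at most 24 mm wide, 50 g: red handle 75 mm long, 16 mm wide and 16 mm high from x = -62 to +12 mm, then a brass ferrule and pale stiff bristles. Grip the handle at about x = -15 mm. Origin mid-length, on the underside; x runs from handle end to bristles, z up as it lies. May be absent (None): a start has 4 to 6 tools.
- brush2: Rigid varnish brush lying flat, 125 mm long, at most 24 mm wide, 50 g: red handle 75 mm long, 16 mm wide and 16 mm high from x = -62 to +12 mm, then a brass ferrule and pale stiff bristles. Grip the handle at about x = -15 mm. Origin mid-length, on the underside; x runs from handle end to bristles, z up as it lies. May be absent (None): a start has 4 to 6 tools.
- knife0: Scraping knife lying flat, 125 mm long, 70 g: dark wooden handle 75 mm long, 18 mm wide and 16 mm high from x = -62 to +12 mm, then a 19 mm wide bolster and a flat steel blade. Grip the handle at about x = -15 mm. Origin mid-length, on the underside; x runs from handle end to blade tip, z up as it lies. May be absent (None): a start has 4 to 6 tools.
- knife1: Scraping knife lying flat, 125 mm long, 70 g: dark wooden handle 75 mm long, 18 mm wide and 16 mm high from x = -62 to +12 mm, then a 19 mm wide bolster and a flat steel blade. Grip the handle at about x = -15 mm. Origin mid-length, on the underside; x runs from handle end to blade tip, z up as it lies. May be absent (None): a start has 4 to 6 tools.
- knife2: Scraping knife lying flat, 125 mm long, 70 g: dark wooden handle 75 mm long, 18 mm wide and 16 mm high from x = -62 to +12 mm, then a 19 mm wide bolster and a flat steel blade. Grip the handle at about x = -15 mm. Origin mid-length, on the underside; x runs from handle end to blade tip, z up as it lies. May be absent (None): a start has 4 to 6 tools.
- tray: Green open brush tray fixed to the bench, outside 150 (x) x 165 (y) x 45 mm high, walls and floor 6 mm thick, so inside 138 x 153 mm. Origin at the centre of its underside. The tools fit along its y, side by side about 30 mm apart. Its place on the bench may be exchanged with the flask's.
- cabinet: Low dark wooden one-drawer cabinet fixed to the bench, 240 x 240 x 100 mm high. Origin at the centre of its underside; its x points from the drawer's front into the cabinet (away from the robot), so the drawer slides shut along +x.
- cabinet_drawer0 (a joint): How far the drawer is pulled out, m: 0 is fully shut, up to 0.166; at the start about 0.15. It slides with about 1 N of friction and stays where it is left.
- drawer_floor (a point): Centre of the drawer's inner floor, 22 mm above the bench, axes as the cabinet's; it travels with the drawer. Inside the drawer is 195 (x) x 198 (y) mm and 56 mm deep. Pulled out by 0.15, the part from x = -97 to +45 mm is open from above, the rest is under the cabinet's top. Tools fit in across it (along its y).
- drawer_handle (a point): Middle of the brass bar handle on the drawer's front, 62 mm above the bench: a level bar 11 mm thick, 120 mm long along the cabinet's y, its axis 35 mm in front of the drawer's face. The drawer can be shut by pushing it along the cabinet's +x from above with closed fingers.
- flask: Squat conical amber glass varnish flask, standing loose, 0.7 kg, 92 mm high, 80 mm across its foot, neck 46 mm outside. Origin at the centre of its underside, z up.
- flask_mouth (a point): Centre of the flask's mouth, at the rim, 92 mm above its underside. Round bore 38 mm across, 37 mm deep, straight.
- stopper: Tapered cork stopper, 50 g, standing upright on its small end. Origin at the centre of its underside (the small end), z up. Taper 28 mm across at the foot, 34.6 mm at 30 mm height; then a cork flange 46 mm across from 30 to 36 mm; then a black grip 36 mm across from 36 to 66 mm. Fully home, the flange rests on the flask's rim and the origin is 30 mm below the mouth.
- violin: Unvarnished pale violin lying on its back beyond the work, about 590 mm long along y, 204 mm wide, 60 mm high. Bystander. Origin on the bench beside its body, on the robot side.
- tin: Tin with a red band, 72 mm across, 85 mm high, on the left. A bystander. Origin at the centre of its underside.
- jar: White jar with a yellow cap, 68 mm across, 85 mm high, on the left, nearer the robot. A bystander. Origin at the centre of its underside.

How it is judged:
On the way, in this order (a step that is already met when the one before it is completed fails the run):
1. all knives lie in the drawer while it is still open (x of knife0 in the frame of drawer_floor between -0.097 and 0.097 m and y of knife0 in the frame of drawer_floor between -0.097 and 0.097 m and z of knife0 in the frame of drawer_floor between -0.01 and 0.045 m and angle between knife0's own x axis and vertical between 1.32079 and 1.82079 rad and x of knife1 in the frame of drawer_floor between -0.097 and 0.097 m and y of knife1 in the frame of drawer_floor between -0.097 and 0.097 m and z of knife1 in the frame of drawer_floor between -0.01 and 0.045 m and angle between knife1's own x axis and vertical between 1.32079 and 1.82079 rad and x of knife2 in the frame of drawer_floor between -0.097 and 0.097 m and y of knife2 in the frame of drawer_floor between -0.097 and 0.097 m and z of knife2 in the frame of drawer_floor between -0.01 and 0.045 m and angle between knife2's own x axis and vertical between 1.32079 and 1.82079 rad and value of joint cabinet_drawer0 above 0.06 m), for 0.2 s.
2. the drawer is slid shut (value of joint cabinet_drawer0 below 0.01 m), for 0.2 s.
At the end, for the whole second after the job is handed in: All brushes lie in the tray, all knives in the drawer (inside, level within 14 degrees, not on the rim), drawer shut within 10 mm, stopper upright in the neck with its flange within 3 mm of the rim, flask upright within 0.1 rad, all at rest (x of knife0 in the frame of drawer_floor between -0.097 and 0.097 m and y of knife0 in the frame of drawer_floor between -0.097 and 0.097 m and z of knife0 in the frame of drawer_floor between -0.01 and 0.045 m and angle between knife0's own x axis and vertical between 1.32079 and 1.82079 rad and x of knife1 in the frame of drawer_floor between -0.097 and 0.097 m and y of knife1 in the frame of drawer_floor between -0.097 and 0.097 m and z of knife1 in the frame of drawer_floor between -0.01 and 0.045 m and angle between knife1's own x axis and vertical between 1.32079 and 1.82079 rad and x of knife2 in the frame of drawer_floor between -0.097 and 0.097 m and y of knife2 in the frame of drawer_floor between -0.097 and 0.097 m and z of knife2 in the frame of drawer_floor between -0.01 and 0.045 m and angle between knife2's own x axis and vertical between 1.32079 and 1.82079 rad and x of brush0 in the frame of tray between -0.069 and 0.069 m and y of brush0 in the frame of tray between -0.076 and 0.076 m and z of brush0 in the frame of tray between -0.01 and 0.042 m and angle between brush0's own x axis and vertical between 1.32079 and 1.82079 rad and x of brush1 in the frame of tray between -0.069 and 0.069 m and y of brush1 in the frame of tray between -0.076 and 0.076 m and z of brush1 in the frame of tray between -0.01 and 0.042 m and angle between brush1's own x axis and vertical between 1.32079 and 1.82079 rad and x of brush2 in the frame of tray between -0.069 and 0.069 m and y of brush2 in the frame of tray between -0.076 and 0.076 m and z of brush2 in the frame of tray between -0.01 and 0.042 m and angle between brush2's own x axis and vertical between 1.32079 and 1.82079 rad and horizontal distance between stopper and flask_mouth below 0.005 m and z of stopper in the frame of flask_mouth below -0.027 m and angle between the z axis of stopper and the z axis of flask, either way round below 0.1 rad and angle between flask's own z axis and vertical below 0.1 rad and linear speed of each of brush0, brush1, brush2, knife0, knife1, knife2, stopper, flask below 0.03 m/s and value of joint cabinet_drawer0 below 0.01 m); the robot touches nothing.
It fails at once if the violin, tin or jar is moved more than 25 mm (distance of any of violin, tin, jar from where it was at the start of the episode above 0.025 m).
It fails at once if the flask is tipped by more than 0.4 rad (angle between flask's own z axis and vertical above 0.4 rad).
Of brush0, brush1, brush2, knife0, knife1, knife2 only 4 to 6 are there at a start; the rules pass over those that are not, and their reading is None.
At some moment in a run one of brush0, brush1, brush2, knife0, knife1, knife2 may be knocked a few centimetres aside while the robot is not near it.
It also fails if it takes over 208 s, if anything falls off the work surface, if the arm or the gripper's body presses on something with over 40 N, if the wrist force passes 120 N, or if a joint passes its speed limit or range.

### The arm

A 7-joint arm with a two-finger parallel gripper is mounted at the origin on the work surface. World frame = base frame: x ahead of the robot, y to its left, z up, the work surface at z = 0. Lengths are in m, angles in rad, forces in N, time in s.
With the tool pointing down it reaches from about 0.425 to 0.875 m from the base axis. Payload 4.7 kg.
Tool frame: the origin (TCP) lies between the finger pads; the fingertips stand 11 mm ahead of it and the grasp point (between the pads) lies 8 mm behind it; z points along the fingers, y is the line along which they close (so a half turn about z gives the same grasp; the last joint's range is limited). The gripper opens to 87 mm and grips with 3 to 60 N. Pads are 19 mm wide; open, the fingers measure 117 mm over their backs; the gripper's body (75 mm by 190 mm) begins 51 mm behind the grasp point.
Start: joints at [-1.275, 0.321, -0.07, 1.45, 0.023, 1.371, -0.057], TCP at [0.181, 0.624, 0.234] pointing down, gripper open.
Joint ranges: [-2.86, 2.86], [-0.3, 2.09], [-1.38, 1.24], [0.06, 2.45], [-1.56, 4.7], [0.09, 2.05], [-2.69, 2.69]. Speed limits (rad/s): [2.57, 2.57, 3.14, 3.14, 3.14, 3.14, 3.14].

### API

Orientations are given as a rotation vector (axis times angle).
In Python, from bench import ctrl gives the robot as it stands. The module is installed in compiled form; this text tells all that it offers.
- The arm moves only by the shell command python3 -m inch 'ROWS' [FORCE]. ROWS is JSON, a list of rows, each an object with "slide": the shift along the tool's x, y, z scaled (see below), a list of three; "angular": the turn, a rotation vector about the tool's x, y, z scaled (see below), a list of three; "claw": the opening, from -1 (shut) to 1 (fully open). In form: [{"slide": [tx, ty, tz], "angular": [rx, ry, rz], "claw": claw}, ...]. A call has 1 to 10 rows; each row is the pose to reach, as a shift and turn from the pose commanded when the call began, along the tool's axes at that moment; what a row does not reach only later rows make up. The controller multiplies each number of a shift by 0.25 m and each number of a turn by 30 degrees. A row lasts 1/10 s, in which the tool goes at most 50 mm and 8.59 degrees, less where a joint would pass 70% of its speed; a pose out of reach is approached as far as the arm can. A call with a number of a shift or a turn outside -1 to 1 is refused whole. A call with a gripper value outside its range is refused whole. The fingers move at their own pace and stop on an object; FORCE is the grip in N (left out, the last holds). Time passes only in rows, so rows that repeat a pose let the fingers close. It gives the time, the measured TCP pose, the force, the opening and the grip force at its end, in the units of the state.
- ctrl.get_state(): the state, without advancing time (a new reading comes with each control period).
- ctrl.get_image(name): name is "scene" or "side" or "wrist"; returns a dict with "color" (480x640x3 uint8, red, green, blue), "depth" (480x640 float32, m along the optical axis (not along the pixel's ray), 0 where there is no reading), "camera_matrix" (3x3 intrinsics, pixels), "dist_coeffs" ([k1, k2, p1, p2, k3] as OpenCV has them; the pictures are not rectified), "extrinsics" (4x4, takes a point from camera to world coordinates); the wrist camera has in their place "tool_from_camera" (4x4, takes a point from camera to tool coordinates, whose origin is the TCP and whose axes are the flange's). Camera axes: x right, y up, looking along -z (the intrinsics and any distortion apply to the point x, -y, -z); pixel columns grow to the right and rows downward; lengths in m; the calibration is good to about 2 mm. A picture is of the moment at which its call begins: read the wrist's pose just before it.
- ctrl.close_job(): hands the job in; it is judged then, once.
Trained networks look in the newest picture that a camera, given by its name, has taken for a name from the list of things; names that differ only in an ending like _2 or _b are one class to them, and where a whole thing is asked for, a point or a joint stands for the part that bears it (a point fixed in the world has none). Each returns a list of dicts, best first, with "confidence" (0 to 1); they miss things now and then, are a little off and sometimes report something else, mostly with a low value. They report only what shows in the picture. A call takes as long as a camera call.
- ctrl.find_in(query, camera): "bbox" ([centre column, centre row, width, height] in pixels, round what is visible of it).
- ctrl.outline_of(query, camera): "mask" (480x640 bool, what is visible of it) and "bbox" ([centre column, centre row, width, height] in pixels, round what is visible of it).
The state is a dict: "time": time; "joint_positions": joint angles; "qd": joint speeds; "joint_torque": joint torques, N m; "position": TCP position; "tool_rot": TCP orientation; "ft_force": force on the tool from outside, world axes, zero at the start; "torque": the same for the moment, N m; "grip_width": opening from 0.0 (shut) to 1.0 (fully open); "grip_force": force on a finger pad.
Only numpy, scipy, OpenCV 4.12 (cv2) and the standard library are available. Lean on these libraries where they do the work, as an engineer would, in place of code of your own. Each camera call takes 0.05 s, during which the arm holds its last target. There are 200 camera calls.

## Working session

There is one attempt and no reset: what is moved stays moved. The work goes in short steps, Python scripts to look and compute and a shell command to move; the robot and the scene stay as the last step left them, time stands still between calls to the robot, and variables do not carry over. Pictures are saved under pics/ and viewed, at most 14 in all, crops included, and the job is handed in when it is done.

```bash
mkdir -p pics; ls
cat > h.py <<'E'
import numpy as np, cv2
from bench import ctrl
from scipy.spatial.transform import Rotation as R
def T_tool():
    s=ctrl.get_state(); T=np.eye(4); T[:3,:3]=R.from_rotvec(s["tool_rot"]).as_matrix(); T[:3,3]=s["position"]; return T
def shot(n):
    T=T_tool(); im=ctrl.get_image(n)
    im["E"]=np.array(im["extrinsics"]) if n!="wrist" else T@np.array(im["tool_from_camera"])
    return im
def cloud(im,mask):
    v,u=np.nonzero(mask & (im["depth"]>0)); d=im["depth"][v,u]
    p=cv2.undistortPoints(np.stack([u,v],1).astype(float)[:,None],np.array(im["camera_matrix"]),np.array(im["dist_coeffs"]))[:,0]
    P=np.stack([p[:,0]*d,-p[:,1]*d,-d],1)
    return P@im["E"][:3,:3].T+im["E"][:3,3]
def save(im,f): cv2.imwrite("pics/"+f,cv2.cvtColor(im["color"],cv2.COLOR_RGB2BGR))
E
python3 - <<'E'
from h import *
s=ctrl.get_state(); print({k:np.round(v,3) for k,v in s.items()})
for n in ["scene","side"]:
    im=shot(n); save(im,n+"0.png"); print(n,np.round(im["E"],2).tolist())
    for q in ["brush0","knife0","tray","cabinet","drawer_handle","flask","stopper","tin","jar","violin"]:
        for r in ctrl.outline_of(q,n):
            if r["confidence"]<.3: continue
            P=cloud(im,r["mask"]); m=np.median(P,0) if len(P) else None
            print(q,round(r["confidence"],2),np.round(r["bbox"]),len(P),np.round(m,3), np.round(np.percentile(P,[2,98],axis=0),3).tolist() if len(P) else '')
E
```

```text
pics
{'time': np.float64(0.0), 'joint_positions': array([-1.275,  0.322, -0.07 ,  1.452,  0.023,  1.371, -0.057]), 'qd': array([ 0.   ,  0.   , -0.001, -0.001,  0.002,  0.   , -0.002]), 'joint_torque': array([ 0.0000e+00, -4.9130e+01, -4.0400e-01, -3.1254e+01, -6.4000e-02,
        4.3000e-02,  0.0000e+00]), 'position': array([0.181, 0.624, 0.232]), 'tool_rot': array([-4.41e-01, -3.11e+00,  3.00e-03]), 'ft_force': array([ 0.031, -0.883,  0.368]), 'torque': array([-0.03 , -0.039,  0.022]), 'grip_force': np.float64(0.0), 'grip_width': np.float64(1.002)}
scene [[0.9, -0.35, 0.26, 0.82], [0.44, 0.71, -0.55, -0.46], [0.01, 0.61, 0.8, 0.86], [0.0, 0.0, 0.0, 1.0]]
brush0 0.9 [304. 351.  64.  30.] 693 [ 0.63  -0.109  0.013] [[0.563, -0.119, 0.005], [0.68, -0.094, 0.018]]
brush0 0.87 [288. 391.  70.  29.] 790 [ 0.644 -0.187  0.013] [[0.577, -0.2, 0.004], [0.693, -0.171, 0.018]]
knife0 0.91 [215. 353.  63.  27.] 676 [ 0.475 -0.183  0.013] [[0.412, -0.191, 0.002], [0.531, -0.173, 0.018]]
knife0 0.42 [325. 312.  27.  34.] 546 [ 0.63  -0.039  0.058] [[0.609, -0.052, 0.006], [0.647, -0.016, 0.068]]
[... 1997 characters left out ...]
0.329  0.044] [[0.418, -0.351, 0.001], [0.481, -0.292, 0.093]]
flask 0.47 [342. 354.  69.  33.] 795 [ 0.468 -0.184  0.013] [[0.409, -0.19, 0.002], [0.528, -0.172, 0.019]]
stopper 0.79 [373. 270.  22.  41.] 613 [ 0.618 -0.04   0.043] [[0.604, -0.05, 0.001], [0.641, -0.016, 0.068]]
tin 0.73 [224. 192.  29.  40.] 1025 [0.469 0.421 0.057] [[0.441, 0.409, 0.005], [0.505, 0.469, 0.087]]
jar 0.79 [192. 219.  34.  45.] 1125 [0.356 0.323 0.055] [[0.328, 0.312, 0.005], [0.389, 0.365, 0.087]]
jar 0.38 [225. 192.  27.  42.] 1012 [0.468 0.421 0.057] [[0.441, 0.409, 0.004], [0.504, 0.47, 0.087]]
violin 0.75 [531. 312. 217. 161.] 11266 [ 0.826 -0.222  0.039] [[0.741, -0.457, 0.011], [0.916, -0.009, 0.055]]
```

View pics/scene0.png

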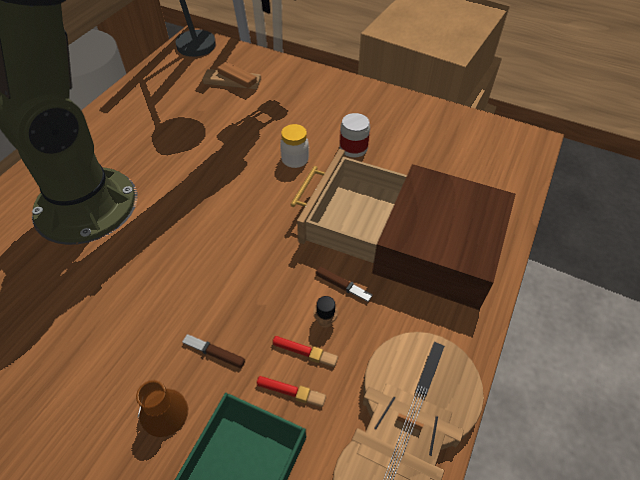

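View pics/side0.png

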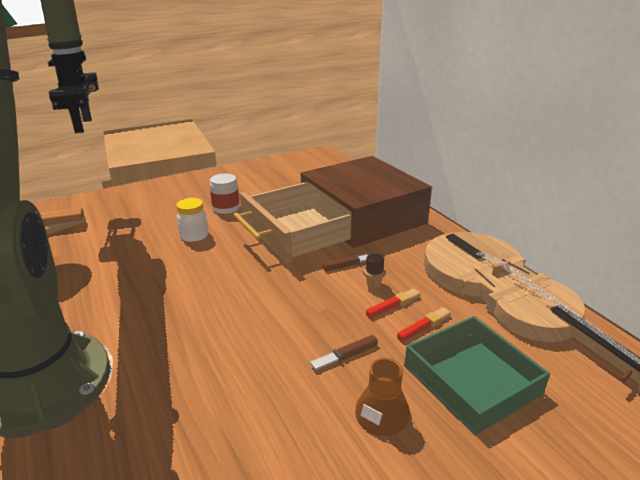

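Scene shows 2 red brushes (304,351 and 288,391), knife A (215,353; blade toward the robot), knife B beside the cabinet (345,285), the stopper (325,310), the flask (161,408) and the tray below it. In the side view knife B is at 345,262, with no further tools. Now I'll measure exact poses.

```bash
cat >> h.py <<'E'
def rect(P):
    (c,wh,a)=cv2.minAreaRect((P[:,:2]*1000).astype(np.float32)); 
    if wh[0]<wh[1]: wh=wh[::-1]; a+=90
    return np.round(c,1),np.round(wh,1),round((a+90)%180-90,1)
def tools(cams=("scene","side")):
    """pose of each tool: centre, yaw of its own x axis, by each view"""
    for n in cams:
        im=shot(n); hsv=cv2.cvtColor(im["color"],cv2.COLOR_RGB2HSV)
        for q in ["brush0","knife0"]:
            for r in ctrl.outline_of(q,n):
                if r["confidence"]<.4: continue
                P=cloud(im,r["mask"]); P=P[(P[:,2]>.0)]
                c,wh,a=rect(P[P[:,2]<np.median(P[:,2])+.02])
                if wh[0]>150 or wh[1]>45: continue
                # handle end is the highest part for knives; red for brushes
                d=np.array([np.cos(np.radians(a)),np.sin(np.radians(a))]); t=(P[:,:2]-c/1000)@d
                m=r["mask"]&(im["depth"]>0); H=hsv[m]
                Pm=cloud(im,r["mask"]); tt=(Pm[:,:2]-c/1000)@d
                hm=((H[:,0]<6)|(H[:,0]>172))&(H[:,1]>160) if q=="brush0" else (H[:,2]<120)&(H[:,1]>60)
                hc=np.median(tt[hm]) if hm.sum()>5 else 0
                yaw=a if hc<0 else (a+180)
                print(n,q,round(r["confidence"],2),"c",c,"size",wh,"yaw",yaw,"hc",round(hc*1000),"z98",np.round(np.percentile(Pm[:,2],98)*1000,1))
E
python3 - <<'E'
from h import *
tools()
for n in ["scene","side"]:
    im=shot(n)
    full=np.ones((480,640),bool); P=cloud(im,full)
    def sel(x0,x1,y0,y1,z0,z1): return P[(P[:,0]>x0)&(P[:,0]<x1)&(P[:,1]>y0)&(P[:,1]<y1)&(P[:,2]>z0)&(P[:,2]<z1)]
    q=sel(.6,.95,.05,.42,.094,.106); print(n,"cabtop",rect(q),np.median(q[:,2]))
    q=sel(.43,.66,.09,.37,.07,.086); print("drawer rim",rect(q),np.median(q[:,2]))
    q=sel(.36,.45,.12,.35,.05,.075); print("handle",rect(q),np.percentile(q[:,2],95), np.median(q,0))
    q=sel(.52,.72,-.45,-.23,.041,.048); print("tray rim",rect(q),np.median(q[:,2]))
    q=sel(.57,.67,-.45,-.25,.003,.015); print("tray floor",np.median(q[:,2]))
    q=sel(.47,.62,.14,.32,.01,.04); print("drawer floor",np.median(q[:,2]))
    for nm,z0,z1,b in [("flask",.086,.097,(.39,.53,-.4,-.26)),("stopper",.060,.071,(.58,.67,-.08,.0))]:
        q=sel(*b,z0,z1); (c,r)=cv2.minEnclosingCircle((q[:,:2]*1000).astype(np.float32)); print(nm,len(q),np.round(c,1),round(r,1),rect(q),np.percentile(q[:,2],90))
E
```

```text
scene brush0 0.58 c [ 634.1 -184.6] size [122.7  25.3] yaw 6.7 hc -24 z98 17.6
scene knife0 0.8 c [623.9  56.4] size [123.8  20.8] yaw -5.4 hc -22 z98 17.4
scene knife0 0.74 c [ 471.4 -179. ] size [123.6  25.1] yaw 180.7 hc 27 z98 17.8
side brush0 0.97 c [ 637.6 -177.4] size [137.9  34.2] yaw 8.2 hc -37 z98 18.6
side brush0 0.57 c [ 619.2 -104.8] size [125.6  25.2] yaw 3.6 hc -28 z98 17.3
side knife0 0.86 c [ 468.8 -173. ] size [124.7  34.3] yaw 182.2 hc 20 z98 18.5
side knife0 0.79 c [611.8  68.3] size [103.9  39.8] yaw -5.9 hc -12 z98 17.8
scene cabtop (array([769.5, 239.9]), array([246.6, 225.9]), -86.6) 0.09913960976045627
drawer rim (array([553.7, 225.7]), array([235.2, 199.8]), -86.7) 0.07706994760052727
handle (array([424.2, 270.4]), array([169.9,  55.8]), -55.1) 0.0721806706311087 [0.38438994 0.32032082 0.06145315]
tray rim (array([ 621.5, -317.7]), array([151.5, 149.1]), 3.0) 0.044282568348195994
tray floor 0.006166318279513194
drawer floor 0.02129193857374634
flask 270 [ 456.9 -314. ] 23.7 (array([ 457.4, -313.6]), array([45.2, 44.8]), 34.7) 0.09341279863147187
stopper 267 [625.7 -30.6] 18.1 (array([626.2, -31. ]), array([34.8, 33.8]), 76.5) 0.06691089472974854
side cabtop (array([770., 240.]), array([247.9, 232.3]), -86.8) 0.10072755876818251
drawer rim (array([557.7, 228.6]), array([242.1, 219.7]), -85.9) 0.07675750237072654
handle (array([427.4, 256.4]), array([185. ,  58.6]), -59.4) 0.07212061881819318 [0.38404164 0.31685525 0.06421052]
tray rim (array([ 620.6, -325.1]), array([167.6, 153.6]), -87.7) 0.04491116240224713
tray floor 0.006695129251770959
drawer floor 0.02300354205063393
flask 366 [ 455.3 -313.1] 23.8 (array([ 455.7, -313. ]), array([46.9, 44.5]), 56.8) 0.0932225905966741
stopper 174 [625.5 -29.1] 19.4 (array([624. , -30.2]), array([35.7, 35.1]), 84.4) 0.06739570664048841
```

```bash
cat >> h.py <<'E'
def pose(x,y,z,yaw,tilt=0):
    "tool down, its y axis at heading yaw (deg); tilt (deg) about tool x"
    a=np.radians(yaw); ty=np.array([np.cos(a),np.sin(a),0]); tz=np.array([0,0,-1.]); tx=np.cross(ty,tz)
    T=np.eye(4); T[:3,:3]=np.stack([tx,ty,tz],1)@R.from_euler("x",tilt,degrees=True).as_matrix(); T[:3,3]=x,y,z; return T
def plan(*wps):
    T=T_tool(); s=ctrl.get_state(); y=T[:3,1]
    print("t",round(float(s["time"]),2),"tcp",np.round(T[:3,3]*1000,1),"yaw",round(np.degrees(np.arctan2(y[1],y[0])),1),"zdir",np.round(T[:3,2],3),"q7",round(s["joint_positions"][6],2),"grip",np.round(s["grip_width"],3),np.round(s["grip_force"],1),"F",np.round(s["ft_force"],1))
    for w in wps:
        W=pose(*w); d=W[:3,3]-T[:3,3]; rv=R.from_matrix(T[:3,:3].T@W[:3,:3]).as_rotvec()
        n=int(max(1,np.ceil(np.abs(T[:3,:3].T@d/.25).max()),np.ceil(np.degrees(np.linalg.norm(rv))/30)))
        for k in range(n):
            N=T.copy(); N[:3,3]+=d/n; N[:3,:3]=T[:3,:3]@R.from_rotvec(rv/n).as_matrix()
            if k==n-1: N=W
            sl=T[:3,:3].T@(N[:3,3]-T[:3,3])/.25; an=np.degrees(R.from_matrix(T[:3,:3].T@N[:3,:3]).as_rotvec())/30
            print(w,f"{k+1}/{n}","slide",np.round(sl,3).tolist(),"ang",np.round(an,3).tolist(),"rows",round(max(np.linalg.norm(sl)*5,np.linalg.norm(an)*30/8.59),1)); T=N
E
python3 - <<'E'
from h import *
im=shot("side"); P=cloud(im,np.ones((480,640),bool)); im2=shot("scene"); P=np.vstack([P,cloud(im2,np.ones((480,640),bool))])
a=np.radians(3.3); c=np.array([.770,.240]); X=np.array([np.cos(a),np.sin(a)]); Y=np.array([-X[1],X[0]])
u=(P[:,:2]-c)@X*1000; v=(P[:,:2]-c)@Y*1000; z=P[:,2]*1000
m=(abs(v)<60)&(z>50)&(z<110)&(u<-80)&(u>-400)
h,e=np.histogram(u[m],np.arange(-400,-80,10))
for hh,ee in zip(h,e):
    k=m&(u>=ee)&(u<ee+10)
    if hh: print(int(ee),hh,np.round(np.percentile(z[k],[10,50,90])))
m=(u<-140)&(u>-220)&(z>74)&(z<80); print("rim v",np.histogram(v[m],np.arange(-130,131,10)))
plan((.626,-.030,.15,90))
E
```

```text
-330 134 [63. 65. 68.]
-320 247 [62. 66. 68.]
-310 66 [61. 64. 67.]
-300 53 [61. 64. 67.]
-290 412 [56. 75. 88.]
-280 303 [85. 87. 89.]
-270 380 [56. 76. 86.]
-120 220 [ 91.  98. 101.]
-110 308 [ 98. 100. 101.]
-100 298 [ 98. 100. 101.]
rim v (array([  0,   0, 204,  27,   0,   0,   0,   0,   0,   0,   0,   0,   0,
         0,   0,   0,   0,   0,   0,   0,   0,   0,  82,  89,   0,   0]), array([-130, -120, -110, -100,  -90,  -80,  -70,  -60,  -50,  -40,  -30,
        -20,  -10,    0,   10,   20,   30,   40,   50,   60,   70,   80,
         90,  100,  110,  120,  130]))
t 1.6 tcp [180.8 624.4 233.6] yaw 73.9 zdir [ 0.  0. -1.] q7 -0.06 grip 1.005 0.0 F [0.5 0.1 0.3]
(0.626, -0.03, 0.15, 90) 1/3 slide [-0.813, -0.673, 0.111] ang [0.0, 0.0, -0.179] rows 5.3
(0.626, -0.03, 0.15, 90) 2/3 slide [-0.746, -0.746, 0.111] ang [0.0, 0.0, -0.179] rows 5.3
(0.626, -0.03, 0.15, 90) 3/3 slide [-0.673, -0.813, 0.111] ang [0.0, 0.0, -0.179] rows 5.3
```

```bash
python3 -m inch '[{"slide":[-0.813,-0.673,0.111],"angular":[0,0,-0.179],"claw":1},{"slide":[-0.813,-0.673,0.111],"angular":[0,0,-0.179],"claw":1},{"slide":[-0.813,-0.673,0.111],"angular":[0,0,-0.179],"claw":1},{"slide":[-0.813,-0.673,0.111],"angular":[0,0,-0.179],"claw":1},{"slide":[-0.813,-0.673,0.111],"angular":[0,0,-0.179],"claw":1},{"slide":[-0.813,-0.673,0.111],"angular":[0,0,-0.179],"claw":1},{"slide":[-0.813,-0.673,0.111],"angular":[0,0,-0.179],"claw":1}]' 20
python3 -m inch '[{"slide":[-0.746,-0.746,0.111],"angular":[0,0,-0.179],"claw":1},{"slide":[-0.746,-0.746,0.111],"angular":[0,0,-0.179],"claw":1},{"slide":[-0.746,-0.746,0.111],"angular":[0,0,-0.179],"claw":1},{"slide":[-0.746,-0.746,0.111],"angular":[0,0,-0.179],"claw":1},{"slide":[-0.746,-0.746,0.111],"angular":[0,0,-0.179],"claw":1},{"slide":[-0.746,-0.746,0.111],"angular":[0,0,-0.179],"claw":1},{"slide":[-0.746,-0.746,0.111],"angular":[0,0,-0.179],"claw":1}]'
python3 -m inch '[{"slide":[-0.673,-0.813,0.111],"angular":[0,0,-0.179],"claw":1},{"slide":[-0.673,-0.813,0.111],"angular":[0,0,-0.179],"claw":1},{"slide":[-0.673,-0.813,0.111],"angular":[0,0,-0.179],"claw":1},{"slide":[-0.673,-0.813,0.111],"angular":[0,0,-0.179],"claw":1},{"slide":[-0.673,-0.813,0.111],"angular":[0,0,-0.179],"claw":1},{"slide":[-0.673,-0.813,0.111],"angular":[0,0,-0.179],"claw":1},{"slide":[-0.673,-0.813,0.111],"angular":[0,0,-0.179],"claw":1},{"slide":[-0.673,-0.813,0.111],"angular":[0,0,-0.179],"claw":1}]'
python3 - <<'E'
from h import *
plan((.626,-.030,.05,90))
im=shot("wrist"); save(im,"w1.png")
for r in ctrl.outline_of("stopper","wrist")[:2]:
    P=cloud(im,r["mask"]); q=P[abs(P[:,2]-.066)<.004]; print(r["confidence"],len(q),cv2.minEnclosingCircle((q[:,:2]*1000).astype(np.float32)),np.percentile(P[:,2],95))
E
```

```text
time: 2.3
position: [0.3314, 0.4037, 0.206]
tool_rot: [0.304, 3.126, -0.0]
ft_force: [-0.4, 1.3, -0.1]
grip_width: 0.998
grip_force: 0.0
time: 3.0
position: [0.4787, 0.1875, 0.1781]
tool_rot: [0.153, 3.137, -0.0]
ft_force: [-0.5, 0.1, 0.0]
grip_width: 1.001
grip_force: 0.0
time: 3.8
position: [0.6258, -0.0261, 0.1499]
tool_rot: [0.005, -3.141, -0.004]
ft_force: [0.3, 0.8, 0.3]
grip_width: 1.0
grip_force: 0.0
t 3.8 tcp [625.8 -26.1 149.9] yaw 90.2 zdir [-0.001  0.002 -1.   ] q7 1.7 grip 1.0 0.0 F [0.3 0.8 0.3]
(0.626, -0.03, 0.05, 90) 1/1 slide [-0.001, -0.017, 0.4] ang [0.004, -0.002, 0.006] rows 2.0
0.9 2094 ((625.4591674804688, -28.726037979125977), 17.744457244873047) 0.06610364087100609
```

```bash
python3 -m inch '[{"slide":[0,0,0.2],"angular":[0,0,0],"claw":1},{"slide":[0,0,0.4],"angular":[0,0,0],"claw":1},{"slide":[0,0,0.4],"angular":[0,0,0],"claw":1},{"slide":[0,0,0.4],"angular":[0,0,0],"claw":1},{"slide":[0,0,0.4],"angular":[0,0,0],"claw":-1},{"slide":[0,0,0.4],"angular":[0,0,0],"claw":-1},{"slide":[0,0,0.4],"angular":[0,0,0],"claw":-1},{"slide":[0,0,0.4],"angular":[0,0,0],"claw":-1},{"slide":[0,0,0.4],"angular":[0,0,0],"claw":-1},{"slide":[0,0,0.4],"angular":[0,0,0],"claw":-1}]' 25
python3 -m inch '[{"slide":[0,0,0],"angular":[0,0,0],"claw":-1},{"slide":[0,0,0],"angular":[0,0,0],"claw":-1},{"slide":[0,0,-0.2],"angular":[0,0,0],"claw":-1},{"slide":[0,0,-0.4],"angular":[0,0,0],"claw":-1},{"slide":[0,0,-0.52],"angular":[0,0,0],"claw":-1},{"slide":[0,0,-0.52],"angular":[0,0,0],"claw":-1},{"slide":[0,0,-0.52],"angular":[0,0,0],"claw":-1}]'
python3 - <<'E'
from h import *
plan((.456,-.3135,.18,90),(.456,-.3135,.14,90))
im=shot("scene"); save(im,"s1.png")
for n in ["scene","side"]:
    im=shot(n)
    for r in ctrl.outline_of("stopper",n)[:1]: 
        P=cloud(im,r["mask"]); print(n,r["confidence"],len(P),np.round(np.percentile(P,[3,50,97],axis=0),3).tolist())
E
```

```text
time: 4.9
position: [0.626, -0.03, 0.0505]
tool_rot: [0.001, 3.141, 0.0]
ft_force: [0.0, 0.0, -0.7]
grip_width: 0.541
grip_force: 0.0
time: 5.6
position: [0.626, -0.03, 0.1806]
tool_rot: [0.001, 3.141, 0.001]
ft_force: [-0.4, 0.4, -1.0]
grip_width: 0.41
grip_force: 24.8
t 5.6 tcp [626.  -30.  180.6] yaw 90.0 zdir [ 0.001  0.    -1.   ] q7 1.7 grip 0.41 24.8 F [-0.4  0.4 -1. ]
(0.456, -0.3135, 0.18, 90) 1/2 slide [0.34, -0.567, 0.001] ang [0.0, 0.001, -0.001] rows 3.3
(0.456, -0.3135, 0.18, 90) 2/2 slide [0.34, -0.567, 0.001] ang [0.0, 0.001, -0.001] rows 3.3
(0.456, -0.3135, 0.14, 90) 1/1 slide [0.0, 0.0, 0.16] ang [0.0, 0.0, 0.0] rows 0.8
scene 0.53 2846 [[0.46, 0.125, 0.018], [0.614, 0.289, 0.026], [0.654, 0.332, 0.078]]
side 0.71 525 [[0.603, -0.052, 0.132], [0.612, -0.039, 0.165], [0.631, -0.016, 0.196]]
```

```bash
python3 -m inch '[{"slide":[0.17,-0.284,0],"angular":[0,0,0],"claw":-1},{"slide":[0.34,-0.567,0],"angular":[0,0,0],"claw":-1},{"slide":[0.34,-0.567,0],"angular":[0,0,0],"claw":-1},{"slide":[0.34,-0.567,0],"angular":[0,0,0],"claw":-1},{"slide":[0.52,-0.85,0],"angular":[0,0,0],"claw":-1},{"slide":[0.6,-0.98,0],"angular":[0,0,0],"claw":-1},{"slide":[0.6,-0.98,0],"angular":[0,0,0],"claw":-1},{"slide":[0.6,-0.98,0],"angular":[0,0,0],"claw":-1},{"slide":[0.6,-0.98,0],"angular":[0,0,0],"claw":-1}]'
python3 -m inch '[{"slide":[0.04,-0.077,0],"angular":[0,0,0],"claw":-1},{"slide":[0.079,-0.154,0],"angular":[0,0,0],"claw":-1},{"slide":[0.079,-0.154,0],"angular":[0,0,0],"claw":-1},{"slide":[0.079,-0.154,0],"angular":[0,0,0],"claw":-1},{"slide":[0.079,-0.154,0],"angular":[0,0,0],"claw":-1}]'
python3 - <<'E'
from h import *
plan((.4563,-.3135,.112,90))
im=shot("side")
P=cloud(im,np.ones((480,640),bool)); 
for nm,z0,z1 in [("rim",.087,.096),("stopper foot",.125,.16),("flange",.158,.172)]:
    q=P[(abs(P[:,0]-.456)<.06)&(abs(P[:,1]+.3135)<.06)&(P[:,2]>z0)&(P[:,2]<z1)]; print(nm,len(q),np.round(np.percentile(q,[2,98],axis=0)*1000,0).tolist(), cv2.minEnclosingCircle((q[:,:2]*1000).astype(np.float32)))
im=shot("wrist"); save(im,"w2.png")
c=im["color"]; im=shot("side"); x=cv2.resize(im["color"][300:460,300:500],None,fx=3,fy=3); cv2.imwrite("pics/c2.png",x[...,::-1])
E
```

```text
time: 6.75
position: [0.4759, -0.2744, 0.1798]
tool_rot: [-0.002, -3.141, -0.002]
ft_force: [0.5, 0.3, -0.8]
grip_width: 0.41
grip_force: 24.8
time: 7.25
position: [0.4574, -0.3113, 0.18]
tool_rot: [-0.004, 3.142, 0.002]
ft_force: [1.2, 0.1, -1.3]
grip_width: 0.406
grip_force: 24.8
t 7.25 tcp [ 457.4 -311.3  180. ] yaw 90.1 zdir [ 0.     0.001 -1.   ] q7 2.22 grip 0.406 24.8 F [ 1.2  0.1 -1.3]
(0.4563, -0.3135, 0.112, 90) 1/1 slide [0.004, -0.009, 0.272] ang [0.002, 0.0, 0.005] rows 1.4
rim 344 [[433.0, -335.0, 87.0], [477.0, -292.0, 94.0]] ((456.1227722167969, -313.5513000488281), 24.22667121887207)
stopper foot 248 [[442.0, -327.0, 131.0], [464.0, -307.0, 154.0]] ((455.52117919921875, -312.37860107421875), 15.33453369140625)
flange 272 [[435.0, -337.0, 161.0], [464.0, -290.0, 172.0]] ((457.16802978515625, -312.0679016113281), 28.020383834838867)
```

View pics/c2.png

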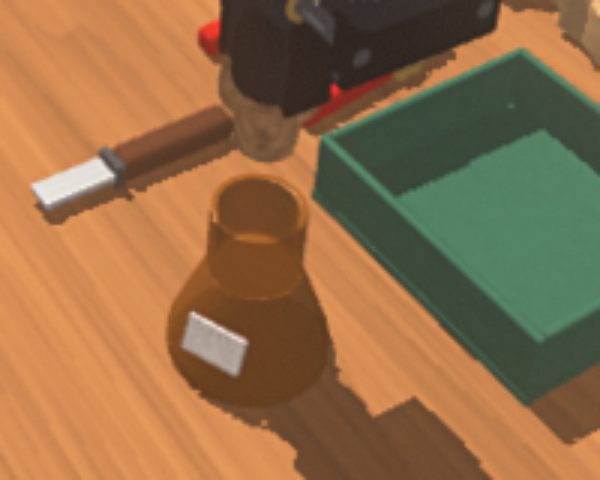

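The side crop shows the stopper (crop 265,130) right over the flask mouth (260,210), so I lower it.

```bash
python3 -m inch '[{"slide":[0,0,0],"angular":[0,0,0],"claw":-1},{"slide":[0,0,0.08],"angular":[0,0,0],"claw":-1},{"slide":[0,0,0.12],"angular":[0,0,0],"claw":-1},{"slide":[0,0,0.15],"angular":[0,0,0],"claw":-1},{"slide":[0,0,0.18],"angular":[0,0,0],"claw":-1},{"slide":[0,0,0.2],"angular":[0,0,0],"claw":-1},{"slide":[0,0,0.2],"angular":[0,0,0],"claw":-1}]'
python3 -m inch '[{"slide":[0,0,0.02],"angular":[0,0,0],"claw":-1},{"slide":[0,0,0.04],"angular":[0,0,0],"claw":-1},{"slide":[0,0,0.06],"angular":[0,0,0],"claw":-1},{"slide":[0,0,0.068],"angular":[0,0,0],"claw":-1},{"slide":[0,0,0.072],"angular":[0,0,0],"claw":-1},{"slide":[0,0,0.072],"angular":[0,0,0],"claw":-1}]'
```

```text
time: 8.1
position: [0.4557, -0.3133, 0.1297]
tool_rot: [-0.001, -3.141, -0.001]
ft_force: [-0.0, -0.1, -0.1]
grip_width: 0.409
grip_force: 24.8
time: 8.7
position: [0.4561, -0.3134, 0.1125]
tool_rot: [0.001, 3.141, 0.0]
ft_force: [-0.7, 0.3, 0.1]
grip_width: 0.407
grip_force: 24.7
```

```bash
python3 -m inch '[{"slide":[0,0,0.006],"angular":[0,0,0],"claw":-1},{"slide":[0,0,0.012],"angular":[0,0,0],"claw":-1},{"slide":[0,0,0.012],"angular":[0,0,0],"claw":-1},{"slide":[0,0,0.012],"angular":[0,0,0],"claw":-1}]'
```

```text
time: 9.1
position: [0.4568, -0.3135, 0.1114]
tool_rot: [0.0, 3.14, 0.001]
ft_force: [-3.6, 4.1, 13.4]
grip_width: 0.406
grip_force: 25.0
```

```bash
python3 -m inch '[{"slide":[0,0,0],"angular":[0,0,0],"claw":0.6},{"slide":[0,0,0],"angular":[0,0,0],"claw":0.6},{"slide":[0,0,0],"angular":[0,0,0],"claw":0.6},{"slide":[0,0,-0.2],"angular":[0,0,0],"claw":0.6},{"slide":[0,0,-0.4],"angular":[0,0,0],"claw":0.6},{"slide":[0,0,-0.4],"angular":[0,0,0],"claw":0.6},{"slide":[-0.06,0.26,-0.4],"angular":[0,0,0],"claw":0.6},{"slide":[-0.12,0.53,-0.4],"angular":[0,0,0],"claw":0.6},{"slide":[-0.12,0.53,-0.4],"angular":[0,0,0],"claw":0.6},{"slide":[-0.12,0.53,-0.4],"angular":[0,0,0],"claw":0.6}]'
python3 -m inch '[{"slide":[0,0,0],"angular":[0,0,0],"claw":0.2},{"slide":[0,0,0],"angular":[0,0,0],"claw":0.2},{"slide":[0,0,0],"angular":[0,0,0],"claw":0.2}]'
python3 - <<'E'
from h import *
tools(["wrist","scene"])
im=shot("wrist"); save(im,"w3.png")
im=shot("side"); P=cloud(im,np.ones((480,640),bool))
q=P[(abs(P[:,0]-.456)<.03)&(abs(P[:,1]+.3135)<.03)]; print("stopper top",np.percentile(q[:,2],98)); t=q[q[:,2]>.12]; print(len(t),cv2.minEnclosingCircle((t[:,:2]*1000).astype(np.float32)))
q=q[(q[:,2]>.085)&(q[:,2]<.1)]; print(len(q),cv2.minEnclosingCircle((q[:,:2]*1000).astype(np.float32)))
plan()
E
```

```text
time: 10.1
position: [0.4877, -0.1742, 0.2085]
tool_rot: [0.014, -3.141, -0.005]
ft_force: [-0.0, -0.8, 0.2]
grip_width: 0.802
grip_force: 0.0
time: 10.4
position: [0.4856, -0.1826, 0.2092]
tool_rot: [-0.005, -3.141, 0.001]
ft_force: [-0.1, -0.4, -0.5]
grip_width: 0.637
grip_force: 0.0
wrist brush0 0.59 c [ 632.5 -184.7] size [124.4  23.8] yaw 11.7 hc -44 z98 16.4
wrist brush0 0.56 c [ 668.9 -107.9] size [26.4  9.5] yaw 198.6 hc 0 z98 239.7
wrist knife0 0.66 c [ 469.4 -179.5] size [123.2  19.9] yaw 181.9 hc 21 z98 16.4
wrist knife0 0.65 c [571.4  63.5] size [20.6 17.8] yaw -6.7 hc -5 z98 16.4
scene brush0 0.93 c [ 620.2 -105.7] size [124.5  26.9] yaw 6.0 hc -24 z98 17.8
scene brush0 0.83 c [ 633.7 -187.2] size [125.1  27.4] yaw 13.1 hc -24 z98 17.5
scene knife0 0.89 c [ 468.7 -182. ] size [129.1  21.2] yaw 179.9 hc 27 z98 17.8
scene knife0 0.59 c [623.7  60.4] size [123.5  27.1] yaw -6.5 hc -21 z98 18.2
stopper top 0.12953272195975526
481 ((455.3023986816406, -314.5473327636719), 18.778318405151367)
410 ((455.5765075683594, -314.13568115234375), 24.093711853027344)
t 10.8 tcp [ 486.1 -181.1  209.3] yaw 89.9 zdir [ 0.  0. -1.] q7 1.9 grip 0.597 0.0 F [ 0.2 -0.4 -0.8]
```

View pics/w3.png

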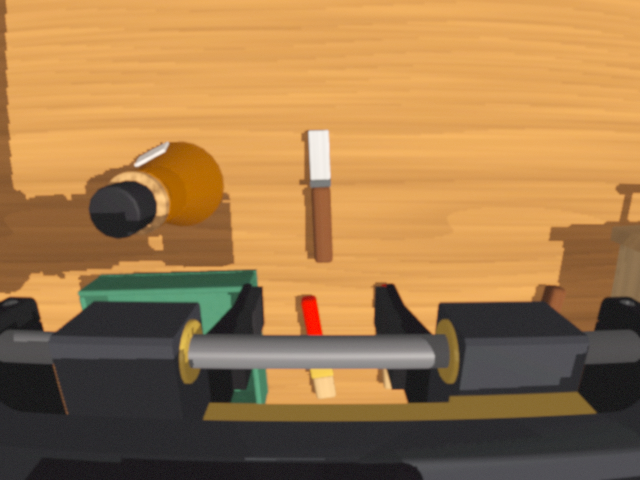

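The wrist view shows knife A at (320,195), clear on all sides, and the stopper seated in the flask (125,207). Next, grip knife A.

```bash
python3 -m inch '[{"slide":[0.007,0.008,0.2],"angular":[0,0,-0.065],"claw":0.2},{"slide":[0.007,0.008,0.4],"angular":[0,0,-0.065],"claw":0.2},{"slide":[0.007,0.008,0.6],"angular":[0,0,-0.065],"claw":0.2},{"slide":[0.007,0.008,0.74],"angular":[0,0,-0.065],"claw":0.2},{"slide":[0.007,0.008,0.781],"angular":[0,0,-0.065],"claw":0.2},{"slide":[0.007,0.008,0.781],"angular":[0,0,-0.065],"claw":0.2},{"slide":[0.007,0.008,0.781],"angular":[0,0,-0.065],"claw":0.2}]' 25
python3 -m inch '[{"slide":[0,0,0],"angular":[0,0,0],"claw":-1},{"slide":[0,0,0],"angular":[0,0,0],"claw":-1},{"slide":[0,0,0],"angular":[0,0,0],"claw":-1},{"slide":[0,0,0],"angular":[0,0,0],"claw":-1},{"slide":[0,0,0],"angular":[0,0,0],"claw":-1},{"slide":[0,0,0],"angular":[0,0,0],"claw":-1},{"slide":[0,0,0],"angular":[0,0,0],"claw":-1}]'
python3 -m inch '[{"slide":[0,0,-0.1],"angular":[0,0,0],"claw":-1},{"slide":[0,0,-0.3],"angular":[0,0,0],"claw":-1},{"slide":[0,0,-0.5],"angular":[0,0,0],"claw":-1},{"slide":[0,0,-0.65],"angular":[0,0,0],"claw":-1},{"slide":[0,0,-0.65],"angular":[0,0,0],"claw":-1},{"slide":[0,0,-0.65],"angular":[0,0,0],"claw":-1}]'
```

```text
time: 11.5
position: [0.4854, -0.1794, 0.0151]
tool_rot: [-0.052, 3.139, -0.001]
ft_force: [0.2, -0.5, -0.4]
grip_width: 0.597
grip_force: 0.0
time: 12.2
position: [0.4844, -0.1789, 0.0141]
tool_rot: [-0.053, 3.141, 0.0]
ft_force: [-0.3, -0.1, 1.3]
grip_width: 0.208
grip_force: 25.0
time: 12.8
position: [0.4846, -0.1789, 0.177]
tool_rot: [-0.053, 3.139, 0.001]
ft_force: [0.4, -0.3, -0.7]
grip_width: 0.203
grip_force: 25.0
```

Run:
```python
from h import *
plan((.5907,.2747,.177,93.3),(.5907,.2747,.038,93.3))
```

```text
t 12.8 tcp [ 484.6 -178.9  177. ] yaw 91.9 zdir [ 0.002  0.    -1.   ] q7 1.95 grip 0.203 25.0 F [ 0.4 -0.3 -0.7]
(0.5907, 0.2747, 0.177, 93.3) 1/2 slide [-0.242, 0.9, 0.001] ang [0.0, 0.002, -0.023] rows 4.7
(0.5907, 0.2747, 0.177, 93.3) 2/2 slide [-0.253, 0.897, 0.0] ang [0.0, 0.002, -0.023] rows 4.7
(0.5907, 0.2747, 0.038, 93.3) 1/1 slide [0.0, 0.0, 0.556] ang [0.0, 0.0, 0.0] rows 2.8
```

```bash
python3 -m inch '[{"slide":[-0.03,0.1,0],"angular":[0,0,-0.023],"claw":-1},{"slide":[-0.08,0.28,0],"angular":[0,0,-0.023],"claw":-1},{"slide":[-0.12,0.46,0],"angular":[0,0,-0.023],"claw":-1},{"slide":[-0.18,0.64,0],"angular":[0,0,-0.023],"claw":-1},{"slide":[-0.22,0.82,0],"angular":[0,0,-0.023],"claw":-1},{"slide":[-0.242,0.9,0],"angular":[0,0,-0.023],"claw":-1},{"slide":[-0.242,0.9,0],"angular":[0,0,-0.023],"claw":-1}]'
python3 -m inch '[{"slide":[-0.05,0.18,0],"angular":[0,0,-0.023],"claw":-1},{"slide":[-0.1,0.36,0],"angular":[0,0,-0.023],"claw":-1},{"slide":[-0.15,0.54,0],"angular":[0,0,-0.023],"claw":-1},{"slide":[-0.2,0.72,0],"angular":[0,0,-0.023],"claw":-1},{"slide":[-0.24,0.85,0],"angular":[0,0,-0.023],"claw":-1},{"slide":[-0.253,0.897,0],"angular":[0,0,-0.023],"claw":-1},{"slide":[-0.253,0.897,0],"angular":[0,0,-0.023],"claw":-1},{"slide":[-0.253,0.897,0],"angular":[0,0,-0.023],"claw":-1},{"slide":[-0.253,0.897,0],"angular":[0,0,-0.023],"claw":-1}]'
python3 - <<'E'
from h import *
plan((.5907,.2747,.038,93.3))
im=shot("scene"); x=cv2.resize(im["color"][110:310,260:520],None,fx=2.5,fy=2.5); cv2.imwrite("pics/c4.png",x[...,::-1])
P=cloud(im,np.ones((480,640),bool)); q=P[(P[:,0]>.45)&(P[:,0]<.64)&(P[:,1]>.25)&(P[:,1]<.29)&(P[:,2]>.1)&(P[:,2]<.185)]; print(np.round(np.percentile(q,[1,50,99],axis=0)*1000))
E
```

```text
time: 13.5
position: [0.536, 0.0526, 0.1738]
tool_rot: [0.082, -3.136, -0.0]
ft_force: [-0.8, 0.5, -0.6]
grip_width: 0.204
grip_force: 25.0
time: 14.4
position: [0.5906, 0.2715, 0.1763]
tool_rot: [0.084, -3.14, 0.003]
ft_force: [0.0, -0.3, 0.8]
grip_width: 0.2
grip_force: 25.0
t 14.4 tcp [590.6 271.5 176.3] yaw 93.1 zdir [-0.    -0.002 -1.   ] q7 1.22 grip 0.2 25.0 F [ 0.  -0.3  0.8]
(0.5907, 0.2747, 0.038, 93.3) 1/1 slide [-0.001, 0.014, 0.553] ang [-0.003, -0.001, -0.007] rows 2.8
[[515. 251. 163.]
 [620. 264. 173.]
 [639. 280. 180.]]
```

View pics/c4.png

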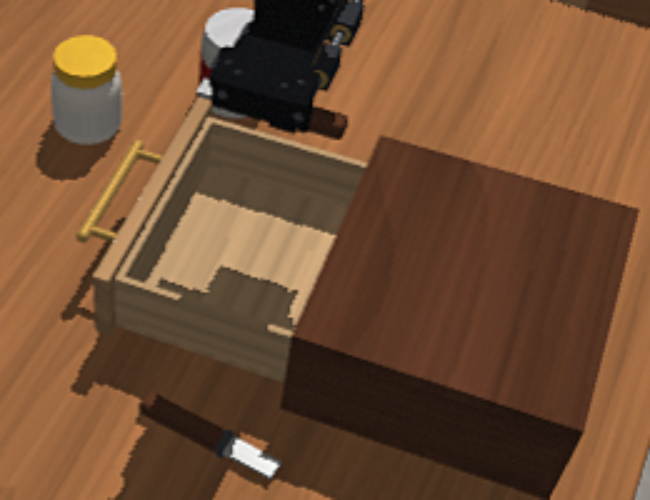

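The crop shows knife A held above the drawer (330,120), with the open drawer clear below it. Lower it and release.

```bash
python3 -m inch '[{"slide":[0,0,0],"angular":[0,0,0],"claw":-1},{"slide":[0,0,0.15],"angular":[0,0,0],"claw":-1},{"slide":[0,0,0.3],"angular":[0,0,0],"claw":-1},{"slide":[0,0,0.43],"angular":[0,0,0],"claw":-1},{"slide":[0,0,0.51],"angular":[0,0,0],"claw":-1},{"slide":[0,0,0.55],"angular":[0,0,0],"claw":-1},{"slide":[0,0,0.555],"angular":[0,0,0],"claw":-1},{"slide":[0,0,0.555],"angular":[0,0,0],"claw":-1}]'
python3 -m inch '[{"slide":[0,0,0],"angular":[0,0,0],"claw":-0.3},{"slide":[0,0,0],"angular":[0,0,0],"claw":-0.3},{"slide":[0,0,0],"angular":[0,0,0],"claw":-0.3},{"slide":[0,0,-0.1],"angular":[0,0,0],"claw":-0.3},{"slide":[0,0,-0.3],"angular":[0,0,0],"claw":-0.3},{"slide":[0,0,-0.5],"angular":[0,0,0],"claw":-0.2},{"slide":[0,0,-0.68],"angular":[0,0,0],"claw":-0.2},{"slide":[0,0,-0.68],"angular":[0,0,0],"claw":-0.2}]'
python3 - <<'E'
from h import *
tools(["scene","side","wrist"])
plan((.600,.0,.2,84.5,0))
E
```

```text
time: 15.25
position: [0.5911, 0.2749, 0.039]
tool_rot: [-0.09, 3.139, 0.001]
ft_force: [1.3, 0.5, -0.6]
grip_width: 0.204
grip_force: 25.0
time: 16.05
position: [0.5942, 0.2764, 0.2169]
tool_rot: [-0.09, 3.127, 0.011]
ft_force: [0.8, 0.0, -0.7]
grip_width: 0.397
grip_force: 0.0
scene brush0 0.88 c [ 620.8 -104.8] size [123.5  30.9] yaw 8.1 hc -23 z98 17.5
scene brush0 0.78 c [ 632.8 -183.2] size [125.2  28.9] yaw 9.2 hc -24 z98 17.8
scene knife0 0.69 c [574.6 278. ] size [128.7  37.1] yaw 184.5 hc 24 z98 39.3
scene knife0 0.59 c [624.3  57.3] size [122.   20.4] yaw -5.5 hc -23 z98 17.7
side brush0 0.91 c [ 637.9 -179.1] size [138.1  32.2] yaw 10.5 hc -38 z98 18.5
side brush0 0.56 c [618.9 -99.4] size [126.6  39.8] yaw 6.2 hc -30 z98 17.4
side knife0 0.77 c [590.6 270.3] size [89.2 22.1] yaw 181.9 hc 5 z98 40.1
side knife0 0.62 c [627.1  63.5] size [134.9  35.3] yaw -3.4 hc -29 z98 18.0
wrist knife0 0.76 c [576.7 273.7] size [123.4  19.4] yaw 184.2 hc 18 z98 38.4
wrist knife0 0.61 c [623.4  60.2] size [125.2  19.5] yaw -6.1 hc -24 z98 16.6
t 16.5 tcp [589.8 274.6 206.4] yaw 93.3 zdir [-0.002 -0.001 -1.   ] q7 1.22 grip 0.402 0.0 F [-0.3 -0.1  0.4]
(0.6, 0.0, 0.2, 84.5, 0) 1/2 slide [0.011, -0.549, 0.013] ang [-0.001, -0.002, 0.147] rows 2.7
(0.6, 0.0, 0.2, 84.5, 0) 2/2 slide [-0.031, -0.549, 0.013] ang [-0.001, -0.002, 0.147] rows 2.7
```

```bash
python3 -m inch '[{"slide":[0.011,-0.4,0.013],"angular":[0,0,0.15],"claw":-0.3},{"slide":[0,-0.8,0.013],"angular":[0,0,0.31],"claw":-0.3},{"slide":[-0.06,-0.85,0.013],"angular":[0,0,0.31],"claw":-0.3},{"slide":[-0.06,-0.85,0.013],"angular":[0,0,0.31],"claw":-0.3},{"slide":[-0.06,-0.85,0.013],"angular":[0,0,0.31],"claw":-0.3},{"slide":[-0.06,-0.85,0.013],"angular":[0,0,0.31],"claw":-0.3},{"slide":[-0.06,-0.85,0.013],"angular":[0,0,0.31],"claw":-0.3},{"slide":[-0.06,-0.85,0.013],"angular":[0,0,0.31],"claw":-0.3}]'
python3 - <<'E'
from h import *
tools(["wrist","wrist"])
plan((.594,.0595,.07,84,-9),(.594,.0595,.0175,84,-9))
E
```

```text
time: 17.3
position: [0.617, 0.0669, 0.2041]
tool_rot: [-0.158, -3.137, -0.002]
ft_force: [-0.9, -0.4, -0.1]
grip_width: 0.345
grip_force: 0.0
wrist brush0 0.92 c [ 632.2 -182.5] size [124.4  25.1] yaw 9.1 hc -25 z98 16.4
wrist brush0 0.82 c [ 620.  -105.6] size [123.8  28.5] yaw 4.2 hc -26 z98 16.3
wrist knife0 0.95 c [623.1  59.3] size [125.2  18.4] yaw -5.9 hc -21 z98 16.6
wrist knife0 0.84 c [576.8 276.2] size [124.   26.5] yaw 183.5 hc 21 z98 38.3
wrist brush0 0.84 c [ 631.9 -181.6] size [123.4  24.2] yaw 7.2 hc -25 z98 16.4
wrist brush0 0.55 c [ 620.4 -106.1] size [124.8  28.6] yaw 5.4 hc -26 z98 16.3
wrist knife0 0.86 c [576.  276.8] size [124.9  28.3] yaw 184.9 hc 23 z98 38.4
wrist knife0 0.76 c [622.9  58.9] size [124.8  18.6] yaw -5.7 hc -25 z98 16.3
t 17.6 tcp [617.3  64.5 204.5] yaw 84.1 zdir [-0.  0. -1.] q7 1.41 grip 0.351 0.0 F [-0.6 -0.5 -0.3]
(0.594, 0.0595, 0.07, 84, -9) 1/1 slide [0.091, -0.03, 0.538] ang [-0.3, -0.0, 0.002] rows 2.7
(0.594, 0.0595, 0.0175, 84, -9) 1/1 slide [0.0, -0.033, 0.207] ang [0.0, 0.0, 0.0] rows 1.0
```

```bash
python3 -m inch '[{"slide":[0.05,-0.02,0.15],"angular":[-0.15,0,0],"claw":-0.3},{"slide":[0.095,-0.026,0.35],"angular":[-0.3,0,0],"claw":-0.3},{"slide":[0.095,-0.026,0.5],"angular":[-0.3,0,0],"claw":-0.3},{"slide":[0.095,-0.026,0.538],"angular":[-0.3,0,0],"claw":-0.3},{"slide":[0.095,-0.026,0.538],"angular":[-0.3,0,0],"claw":-0.3},{"slide":[0.095,-0.026,0.538],"angular":[-0.3,0,0],"claw":-0.3}]'
python3 - <<'E'
from h import *
plan((.593,.0606,.0175,84,-9))
E
```

```text
time: 18.2
position: [0.595, 0.0605, 0.0722]
tool_rot: [0.161, 3.116, 0.246]
ft_force: [0.3, -0.4, 0.4]
grip_width: 0.348
grip_force: 0.0
t 18.2 tcp [595.   60.5  72.2] yaw 84.1 zdir [ 0.019  0.156 -0.988] q7 1.62 grip 0.348 0.0 F [ 0.3 -0.4  0.4]
(0.593, 0.0606, 0.0175, 84, -9) 1/1 slide [0.009, -0.035, 0.216] ang [0.002, 0.006, 0.003] rows 1.1
```

```bash
python3 -m inch '[{"slide":[0,0,0],"angular":[0,0,0],"claw":-0.3},{"slide":[0,-0.017,0.1],"angular":[0,0,0],"claw":-0.3},{"slide":[0,-0.03,0.17],"angular":[0,0,0],"claw":-0.3},{"slide":[0,-0.033,0.208],"angular":[0,0,0],"claw":-0.3},{"slide":[0,-0.033,0.208],"angular":[0,0,0],"claw":-0.3},{"slide":[0,-0.033,0.208],"angular":[0,0,0],"claw":-0.3}]'
python3 - <<'E'
from h import *
plan((.593,.0606,.0175,84,-9))
im=shot("wrist"); save(im,"w5.png")
im=shot("side"); x=cv2.resize(im["color"][180:320,240:450],None,fx=3.5,fy=3.5); cv2.imwrite("pics/c5.png",x[...,::-1])
E
```

```text
time: 18.8
position: [0.5942, 0.0599, 0.0187]
tool_rot: [0.163, 3.118, 0.246]
ft_force: [-0.1, -0.1, -1.0]
grip_width: 0.352
grip_force: 0.0
t 18.8 tcp [594.2  59.9  18.7] yaw 84.0 zdir [ 0.018  0.156 -0.988] q7 1.67 grip 0.352 0.0 F [-0.1 -0.1 -1. ]
(0.593, 0.0606, 0.0175, 84, -9) 1/1 slide [0.005, 0.002, 0.005] ang [0.001, 0.004, 0.001] rows 0.0
```

View pics/c5.png

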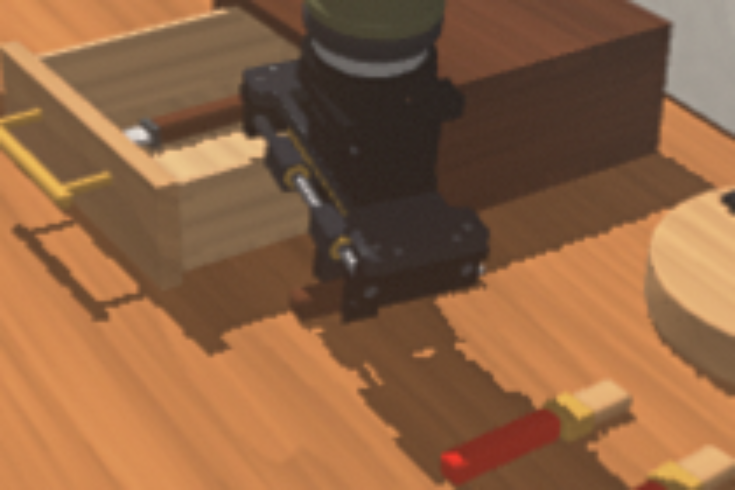

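The tool straddles knife B's handle (crop 320,300), its body over the drawer wall without touching it. Close and lift.

```bash
python3 -m inch '[{"slide":[0,0,0.005],"angular":[0,0,0],"claw":-1},{"slide":[0,0,0.005],"angular":[0,0,0],"claw":-1},{"slide":[0,0,0.005],"angular":[0,0,0],"claw":-1},{"slide":[0,0,0.005],"angular":[0,0,0],"claw":-1},{"slide":[0,0,0.005],"angular":[0,0,0],"claw":-1},{"slide":[0,0,0.005],"angular":[0,0,0],"claw":-1}]' 30
python3 -m inch '[{"slide":[0,0.01,-0.06],"angular":[0,0,0],"claw":-1},{"slide":[0,0.02,-0.14],"angular":[0,0,0],"claw":-1},{"slide":[0,0.06,-0.32],"angular":[0.1,0,0],"claw":-1},{"slide":[0,0.1,-0.5],"angular":[0.2,0,0],"claw":-1},{"slide":[0,0.12,-0.65],"angular":[0.3,0,0],"claw":-1},{"slide":[0,0.12,-0.65],"angular":[0.3,0,0],"claw":-1},{"slide":[0,0.12,-0.65],"angular":[0.3,0,0],"claw":-1}]'
python3 - <<'E'
from h import *
im=shot("side")
for r in ctrl.outline_of("knife0","side")[:3]:
    P=cloud(im,r["mask"]); print(r["confidence"],np.round(np.percentile(P,[3,50,97],axis=0)*1000))
im=shot("scene"); x=cv2.resize(im["color"][110:310,260:520],None,fx=2.5,fy=2.5); cv2.imwrite("pics/c6.png",x[...,::-1])
plan()
E
```

```text
time: 19.5
position: [0.5936, 0.0603, 0.0168]
tool_rot: [0.163, 3.119, 0.247]
ft_force: [-1.3, 2.3, 6.0]
grip_width: 0.207
grip_force: 29.4
time: 20.2
position: [0.5939, 0.064, 0.1824]
tool_rot: [0.164, 3.136, 0.001]
ft_force: [-0.4, 0.2, -1.7]
grip_width: 0.209
grip_force: 29.1
0.65 [[550. 263.  24.]
 [591. 268.  34.]
 [635. 280.  40.]]
0.58 [[561.  46. 100.]
 [623.  56. 177.]
 [704. 220. 183.]]
t 20.35 tcp [592.3  62.9 179.5] yaw 83.9 zdir [-0.003 -0.001 -1.   ] q7 1.4 grip 0.211 29.1 F [-0.3 -0.3 -1.2]
```

View pics/c6.png

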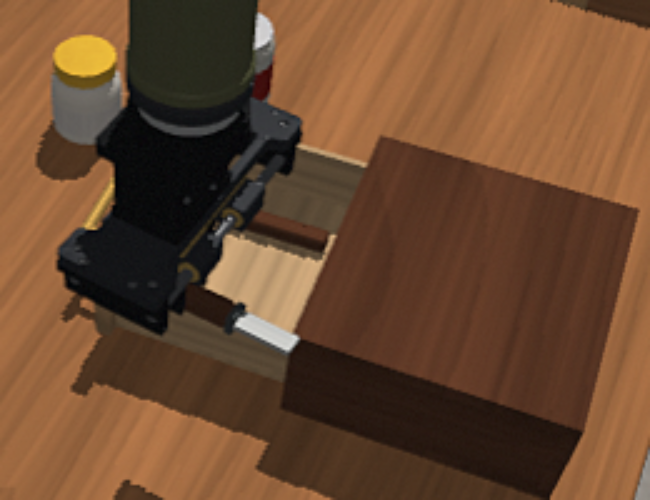

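Run:
```python
from h import *
plan((.5501,.1973,.18,93.3),(.5501,.1973,.041,93.3))
```

```text
t 20.35 tcp [592.3  62.9 179.5] yaw 83.9 zdir [-0.003 -0.001 -1.   ] q7 1.4 grip 0.211 29.1 F [-0.3 -0.3 -1.2]
(0.5501, 0.1973, 0.18, 93.3) 1/1 slide [0.225, 0.517, -0.002] ang [-0.002, -0.006, -0.313] rows 2.8
(0.5501, 0.1973, 0.041, 93.3) 1/1 slide [0.0, 0.0, 0.556] ang [0.0, 0.0, 0.0] rows 2.8
```

```bash
python3 -m inch '[{"slide":[0.06,0.13,0],"angular":[0,0,-0.1],"claw":-1},{"slide":[0.12,0.26,0],"angular":[0,0,-0.2],"claw":-1},{"slide":[0.18,0.42,0],"angular":[0,0,-0.313],"claw":-1},{"slide":[0.225,0.517,0],"angular":[0,0,-0.313],"claw":-1},{"slide":[0.225,0.517,0],"angular":[0,0,-0.313],"claw":-1},{"slide":[0.225,0.517,0],"angular":[0,0,-0.313],"claw":-1},{"slide":[0.225,0.517,0],"angular":[0,0,-0.313],"claw":-1},{"slide":[0.225,0.517,0],"angular":[0,0,-0.313],"claw":-1}]'
python3 -m inch '[{"slide":[0,0,0.15],"angular":[0,0,0],"claw":-1},{"slide":[0,0,0.3],"angular":[0,0,0],"claw":-1},{"slide":[0,0,0.43],"angular":[0,0,0],"claw":-1},{"slide":[0,0,0.51],"angular":[0,0,0],"claw":-1},{"slide":[0,0,0.55],"angular":[0,0,0],"claw":-1},{"slide":[0,0,0.555],"angular":[0,0,0],"claw":-1},{"slide":[0,0,0.555],"angular":[0,0,0],"claw":-1}]'
python3 -m inch '[{"slide":[0,0,0],"angular":[0,0,0],"claw":-0.3},{"slide":[0,0,0],"angular":[0,0,0],"claw":-0.3},{"slide":[0,0,0],"angular":[0,0,0],"claw":-0.3},{"slide":[0,0,-0.1],"angular":[0,0,0],"claw":-0.3},{"slide":[0,0,-0.3],"angular":[0,0,0],"claw":-0.3},{"slide":[0,0,-0.5],"angular":[0,0,0],"claw":-0.3},{"slide":[0,0,-0.6],"angular":[0,0,0],"claw":-0.3},{"slide":[0,0,-0.6],"angular":[0,0,0],"claw":-0.3},{"slide":[0,0,-0.6],"angular":[0,0,0],"claw":-0.3}]'
python3 - <<'E'
from h import *
tools(["wrist","side"])
im=shot("wrist"); save(im,"w7.png"); plan()
im=shot("side"); x=cv2.resize(im["color"][150:320,200:440],None,fx=3,fy=3); cv2.imwrite("pics/c7.png",x[...,::-1])
P=cloud(im,np.ones((480,640),bool)); a=np.radians(3.3); X=np.array([np.cos(a),np.sin(a)]); Y=np.array([-X[1],X[0]])
u=(P[:,:2]-[.77,.24])@X; v=(P[:,:2]-[.77,.24])@Y
k=(abs(v)<.05)&(P[:,2]>.055)&(P[:,2]<.07)&(u<-.3)&(u>-.35); print("bar u",np.percentile(u[k],[5,50,95]),np.median(P[k,2]))
E
```

```text
time: 21.15
position: [0.5517, 0.1963, 0.1809]
tool_rot: [0.088, -3.14, 0.001]
ft_force: [-0.4, 0.2, -0.7]
grip_width: 0.207
grip_force: 29.1
time: 21.85
position: [0.5521, 0.1981, 0.0435]
tool_rot: [-0.091, 3.139, 0.001]
ft_force: [0.5, -0.5, -0.9]
grip_width: 0.208
grip_force: 29.1
time: 22.75
position: [0.5514, 0.1985, 0.1932]
tool_rot: [-0.093, 3.139, 0.001]
ft_force: [-0.3, 0.8, -0.6]
grip_width: 0.351
grip_force: 0.0
wrist brush0 0.58 c [608.  -99.3] size [96.6 35.4] yaw -10.5 hc -8 z98 16.3
wrist knife0 0.92 c [575.4 276. ] size [122.9  24.8] yaw 184.6 hc 25 z98 38.4
wrist knife0 0.73 c [581.  199.6] size [123.7  18. ] yaw 2.7 hc -28 z98 38.4
side brush0 0.82 c [ 631.8 -177.7] size [125.9  35.9] yaw 9.4 hc -32 z98 18.8
side brush0 0.77 c [ 618.9 -101.6] size [125.6  35.5] yaw 6.0 hc -30 z98 17.4
t 23.1 tcp [550.8 198.2 191.5] yaw 93.4 zdir [-0.002 -0.001 -1.   ] q7 1.29 grip 0.35 0.0 F [ 0.1  0.  -1.1]
bar u [-0.32411906 -0.32083302 -0.30920046] 0.0666513715996464
```

View pics/w7.png

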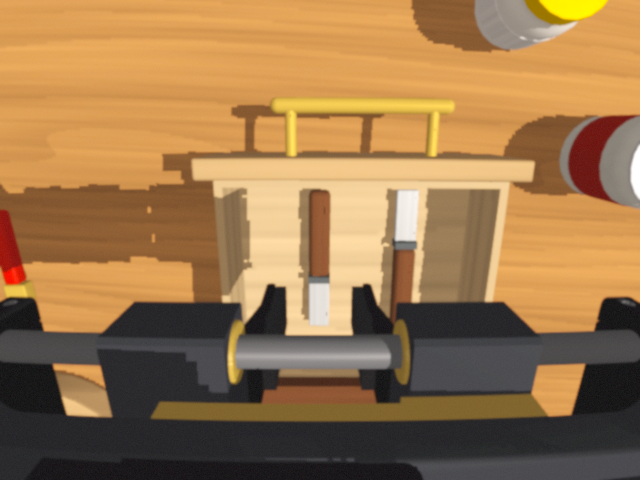

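The wrist view shows both knives flat in the drawer (320,255 and 404,250), with the handle bar at (362,105). Next, push the drawer shut on the bar.

Run:
```python
from h import *
a=np.radians(3.3); f=lambda u:(.77+u*np.cos(a),.24+u*np.sin(a))
plan((*f(-.36),.17,93.3),(*f(-.36),.062,93.3),(*f(-.1835),.062,93.3))
```

```text
t 23.15 tcp [550.9 198.2 191.8] yaw 93.4 zdir [-0.001 -0.001 -1.   ] q7 1.29 grip 0.348 0.0 F [-0.2 -0.6  0.5]
(np.float64(0.41059694601894986), np.float64(0.21927695029455577), 0.17, 93.3) 1/1 slide [0.555, 0.117, 0.088] ang [-0.001, -0.002, 0.003] rows 2.9
(np.float64(0.41059694601894986), np.float64(0.21927695029455577), 0.062, 93.3) 1/1 slide [0.0, 0.0, 0.432] ang [0.0, 0.0, 0.0] rows 2.2
(np.float64(0.5868042766513258), np.float64(0.2294370010529194), 0.062, 93.3) 1/1 slide [-0.706, 0.0, 0.0] ang [0.0, 0.0, 0.0] rows 3.5
```

```bash
python3 -m inch '[{"slide":[0.2,0.04,0.03],"angular":[0,0,0],"claw":-1},{"slide":[0.4,0.08,0.06],"angular":[0,0,0],"claw":-1},{"slide":[0.555,0.117,0.088],"angular":[0,0,0],"claw":-1},{"slide":[0.555,0.117,0.088],"angular":[0,0,0],"claw":-1},{"slide":[0.555,0.117,0.088],"angular":[0,0,0],"claw":-1},{"slide":[0.555,0.117,0.25],"angular":[0,0,0],"claw":-1},{"slide":[0.555,0.117,0.4],"angular":[0,0,0],"claw":-1},{"slide":[0.555,0.117,0.52],"angular":[0,0,0],"claw":-1},{"slide":[0.555,0.117,0.52],"angular":[0,0,0],"claw":-1},{"slide":[0.555,0.117,0.52],"angular":[0,0,0],"claw":-1}]'
python3 -m inch '[{"slide":[0,0,0],"angular":[0,0,0],"claw":-1},{"slide":[-0.04,0,0],"angular":[0,0,0],"claw":-1},{"slide":[-0.08,0,0],"angular":[0,0,0],"claw":-1},{"slide":[-0.13,0,0],"angular":[0,0,0],"claw":-1},{"slide":[-0.18,0,0],"angular":[0,0,0],"claw":-1},{"slide":[-0.23,0,0],"angular":[0,0,0],"claw":-1},{"slide":[-0.28,0,0],"angular":[0,0,0],"claw":-1},{"slide":[-0.33,0,0],"angular":[0,0,0],"claw":-1},{"slide":[-0.38,0,0],"angular":[0,0,0],"claw":-1},{"slide":[-0.43,0,0],"angular":[0,0,0],"claw":-1}]'
python3 -m inch '[{"slide":[-0.04,0,0],"angular":[0,0,0],"claw":-1},{"slide":[-0.08,0,0],"angular":[0,0,0],"claw":-1},{"slide":[-0.12,0,0],"angular":[0,0,0],"claw":-1},{"slide":[-0.16,0,0],"angular":[0,0,0],"claw":-1},{"slide":[-0.19,0,0],"angular":[0,0,0],"claw":-1},{"slide":[-0.21,0,0],"angular":[0,0,0],"claw":-1},{"slide":[-0.22,0,0],"angular":[0,0,0],"claw":-1},{"slide":[-0.22,0,0],"angular":[0,0,0],"claw":-1}]'
python3 - <<'E'
from h import *
plan()
for n in ["side"]:
    im=shot(n); P=cloud(im,np.ones((480,640),bool)); a=np.radians(3.3); X=np.array([np.cos(a),np.sin(a)]); Y=np.array([-X[1],X[0]])
    u=(P[:,:2]-[.77,.24])@X; v=(P[:,:2]-[.77,.24])@Y
    k=(v<-.04)&(v>-.055)&(P[:,2]>.058)&(P[:,2]<.07)&(u<-.14)&(u>-.35); print("bar u",k.sum(),np.percentile(u[k],[5,25,50,95]))
E
```

```text
time: 24.15
position: [0.4123, 0.2191, 0.0631]
tool_rot: [-0.091, 3.14, -0.001]
ft_force: [0.0, -0.0, -0.2]
grip_width: 0.007
grip_force: 0.0
time: 25.15
position: [0.5193, 0.2257, 0.0625]
tool_rot: [0.093, -3.14, 0.0]
ft_force: [-1.6, 0.1, 1.8]
grip_width: 0.009
grip_force: 0.8
time: 25.95
position: [0.5738, 0.229, 0.0627]
tool_rot: [-0.092, 3.139, 0.0]
ft_force: [0.1, 0.1, -0.6]
grip_width: 0.002
grip_force: 0.0
t 25.95 tcp [573.8 229.   62.7] yaw 93.4 zdir [ 0.001  0.    -1.   ] q7 1.3 grip 0.002 0.0 F [ 0.1  0.1 -0.6]
bar u 61 [-0.18573208 -0.18097743 -0.16503039 -0.14441847]
```

```bash
python3 -m inch '[{"slide":[-0.012,0,0],"angular":[0,0,0],"claw":-1},{"slide":[-0.024,0,0],"angular":[0,0,0],"claw":-1},{"slide":[-0.036,0,0],"angular":[0,0,0],"claw":-1},{"slide":[-0.036,0,0],"angular":[0,0,0],"claw":-1},{"slide":[-0.036,0,0],"angular":[0,0,0],"claw":-1}]'
python3 -m inch '[{"slide":[-0.008,0,0],"angular":[0,0,0],"claw":-1},{"slide":[-0.014,0,0],"angular":[0,0,0],"claw":-1},{"slide":[-0.014,0,0],"angular":[0,0,0],"claw":-1},{"slide":[-0.014,0,0],"angular":[0,0,0],"claw":-1}]'
```

```text
time: 26.5
position: [0.5826, 0.2295, 0.0627]
tool_rot: [-0.093, 3.139, 0.0]
ft_force: [0.4, 0.6, -0.3]
grip_width: 0.005
grip_force: 0.0
time: 26.9
position: [0.5859, 0.2297, 0.0627]
tool_rot: [-0.093, 3.14, 0.0]
ft_force: [-0.7, 0.2, 0.3]
grip_width: 0.009
grip_force: 0.1
```

```bash
python3 -m inch '[{"slide":[-0.008,0,0],"angular":[0,0,0],"claw":-1},{"slide":[-0.016,0,0],"angular":[0,0,0],"claw":-1},{"slide":[-0.016,0,0],"angular":[0,0,0],"claw":-1},{"slide":[-0.016,0,0],"angular":[0,0,0],"claw":-1}]'
python3 - <<'E'
from h import *
im=shot("side"); P=cloud(im,np.ones((480,640),bool)); a=np.radians(3.3); X=np.array([np.cos(a),np.sin(a)]); Y=np.array([-X[1],X[0]])
u=(P[:,:2]-[.77,.24])@X; v=(P[:,:2]-[.77,.24])@Y
k=(v<-.04)&(v>-.055)&(P[:,2]>.058)&(P[:,2]<.07)&(u<-.14)&(u>-.35); print("bar u",k.sum(),np.percentile(u[k],[5,25,50,95]))
x=cv2.resize(im["color"][150:320,200:440],None,fx=3,fy=3); cv2.imwrite("pics/c8.png",x[...,::-1])
E
```

```text
time: 27.3
position: [0.59, 0.23, 0.0627]
tool_rot: [-0.093, 3.14, 0.0]
ft_force: [-0.0, 0.1, 0.7]
grip_width: 0.004
grip_force: 0.0
bar u 41 [-0.16975079 -0.16802641 -0.16286409 -0.14165294]
```

View pics/c8.png

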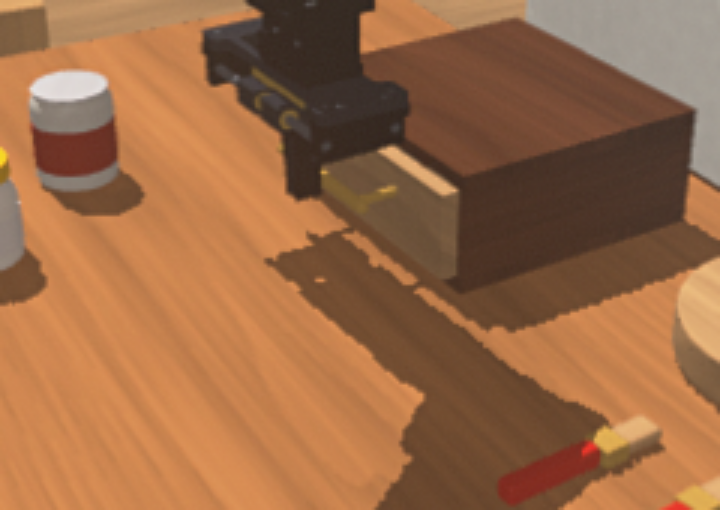

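The crop shows the drawer front (400,215) almost flush with the cabinet. I'll press on until there is a reaction force.

```bash
python3 -m inch '[{"slide":[-0.008,0,0],"angular":[0,0,0],"claw":-1},{"slide":[-0.012,0,0],"angular":[0,0,0],"claw":-1},{"slide":[-0.012,0,0],"angular":[0,0,0],"claw":-1}]'
python3 -m inch '[{"slide":[-0.008,0,0],"angular":[0,0,0],"claw":-1},{"slide":[-0.012,0,0],"angular":[0,0,0],"claw":-1},{"slide":[-0.012,0,0],"angular":[0,0,0],"claw":-1}]'
```

```text
time: 27.65
position: [0.591, 0.23, 0.0625]
tool_rot: [0.093, -3.136, 0.001]
ft_force: [-5.6, -0.8, 5.1]
grip_width: 0.009
grip_force: 2.9
time: 27.95
position: [0.5912, 0.2301, 0.0625]
tool_rot: [0.093, -3.13, 0.002]
ft_force: [-13.2, -2.3, 10.3]
grip_width: 0.008
grip_force: 6.6
```

Firm stop (13 N), so the drawer is shut. Back off and go to the brushes.

```bash
python3 -m inch '[{"slide":[0.1,0,0],"angular":[0,0,0],"claw":-1},{"slide":[0.15,0,0],"angular":[0,0,0],"claw":-1},{"slide":[0.15,0,-0.15],"angular":[0,0,0],"claw":-1},{"slide":[0.15,0,-0.35],"angular":[0,0,0],"claw":-0.3},{"slide":[0.15,0,-0.55],"angular":[0,0,0],"claw":-0.3},{"slide":[0.1,-0.1,-0.55],"angular":[0,0,0],"claw":-0.3},{"slide":[0.05,-0.3,-0.55],"angular":[0,0,0],"claw":-0.3},{"slide":[0,-0.5,-0.55],"angular":[0,0,0],"claw":-0.3},{"slide":[0,-0.5,-0.55],"angular":[0,0,0],"claw":-0.3},{"slide":[0,-0.5,-0.55],"angular":[0,0,0],"claw":-0.3}]'
python3 -m inch '[{"slide":[0,-0.2,0],"angular":[0,0,0],"claw":-0.3},{"slide":[0,-0.4,0],"angular":[0,0,0],"claw":-0.3},{"slide":[0,-0.6,0],"angular":[0,0,0],"claw":-0.3},{"slide":[0,-0.8,0],"angular":[0,0,0],"claw":-0.3},{"slide":[0,-0.85,0],"angular":[0,0,0],"claw":-0.3},{"slide":[0,-0.85,0],"angular":[0,0,0],"claw":-0.3},{"slide":[0,-0.85,0],"angular":[0,0,0],"claw":-0.3},{"slide":[0,-0.85,0],"angular":[0,0,0],"claw":-0.3}]'
python3 - <<'E'
from h import *
plan()
tools(["wrist","wrist","scene"])
im=shot("wrist"); save(im,"w9.png")
im=shot("side"); P=cloud(im,np.ones((480,640),bool)); a=np.radians(3.3); X=np.array([np.cos(a),np.sin(a)]); Y=np.array([-X[1],X[0]])
u=(P[:,:2]-[.77,.24])@X; v=(P[:,:2]-[.77,.24])@Y
for n,k in [("bar",(abs(v)<.05)&(P[:,2]>.058)&(P[:,2]<.07)&(u<-.14)&(u>-.35)),("front",(abs(v)<.1)&(P[:,2]>.03)&(P[:,2]<.08)&(u<-.1)&(u>-.145))]: print(n,k.sum(),np.percentile(u[k],[5,25,50,95]))
k=(P[:,2]>.096)&(P[:,2]<.104)&(abs(v)<.1)&(abs(u)<.2); print("cab top min u",np.percentile(u[k],.5))
E
```

```text
time: 28.95
position: [0.6039, 0.103, 0.2004]
tool_rot: [-0.085, 3.139, -0.0]
ft_force: [-0.8, 1.2, 0.1]
grip_width: 0.345
grip_force: 0.0
time: 29.75
position: [0.6161, -0.1026, 0.1998]
tool_rot: [0.101, -3.14, -0.003]
ft_force: [-0.3, -0.7, 0.2]
grip_width: 0.354
grip_force: 0.0
t 29.75 tcp [ 616.1 -102.6  199.8] yaw 93.7 zdir [-0.     0.002 -1.   ] q7 1.87 grip 0.354 0.0 F [-0.3 -0.7  0.2]
wrist brush0 0.87 c [ 632.8 -183.4] size [124.2  25.4] yaw 7.4 hc -27 z98 16.4
wrist brush0 0.62 c [ 621.9 -104.5] size [129.2  23.7] yaw 4.3 hc -29 z98 16.4
wrist brush0 0.82 c [ 621.7 -104.5] size [129.   23.6] yaw 4.4 hc -29 z98 16.4
wrist brush0 0.67 c [ 632.8 -181.8] size [124.5  23.3] yaw 6.6 hc -27 z98 16.5
scene brush0 0.72 c [ 620.6 -106.6] size [120.9  23.6] yaw 3.0 hc -24 z98 17.6
scene brush0 0.65 c [ 633.  -185.4] size [125.9  23.1] yaw 7.8 hc -23 z98 17.5
bar 139 [-0.1695827  -0.16802371 -0.16631968 -0.14723746]
front 756 [-0.13080442 -0.12900225 -0.12816707 -0.12627361]
cab top min u -0.11450881557763494
```

Run:
```python
from h import *
plan((.606,-.1058,.014,94.2),(.606,-.1058,.15,94.2),(.6549,-.3084,.15,2.8),(.6549,-.3084,.022,2.8))
```

```text
t 30.3 tcp [ 615.6 -106.7  200.1] yaw 93.4 zdir [ 0.  0. -1.] q7 1.87 grip 0.351 0.0 F [-0.5  0.6 -0.1]
(0.606, -0.1058, 0.014, 94.2) 1/1 slide [0.038, 0.006, 0.745] ang [0.0, 0.0, -0.028] rows 3.7
(0.606, -0.1058, 0.15, 94.2) 1/1 slide [0.0, 0.0, -0.544] ang [0.0, 0.0, 0.0] rows 2.7
(0.6549, -0.3084, 0.15, 2.8) 1/4 slide [-0.034, -0.206, 0.0] ang [0.0, 0.0, 0.762] rows 2.7
(0.6549, -0.3084, 0.15, 2.8) 2/4 slide [-0.111, -0.176, 0.0] ang [0.0, 0.0, 0.762] rows 2.7
(0.6549, -0.3084, 0.15, 2.8) 3/4 slide [-0.171, -0.119, 0.0] ang [0.0, 0.0, 0.762] rows 2.7
(0.6549, -0.3084, 0.15, 2.8) 4/4 slide [-0.204, -0.044, 0.0] ang [0.0, 0.0, 0.762] rows 2.7
(0.6549, -0.3084, 0.022, 2.8) 1/1 slide [0.0, 0.0, 0.512] ang [0.0, 0.0, 0.0] rows 2.6
```

```bash
python3 -m inch '[{"slide":[0.038,0.006,0.2],"angular":[0,0,-0.028],"claw":-0.3},{"slide":[0.038,0.006,0.4],"angular":[0,0,-0.028],"claw":-0.3},{"slide":[0.038,0.006,0.6],"angular":[0,0,-0.028],"claw":-0.3},{"slide":[0.038,0.006,0.71],"angular":[0,0,-0.028],"claw":-0.3},{"slide":[0.038,0.006,0.745],"angular":[0,0,-0.028],"claw":-0.3},{"slide":[0.038,0.006,0.745],"angular":[0,0,-0.028],"claw":-0.3},{"slide":[0.038,0.006,0.745],"angular":[0,0,-0.028],"claw":-0.3}]' 25
python3 -m inch '[{"slide":[0,0,0],"angular":[0,0,0],"claw":-1},{"slide":[0,0,0],"angular":[0,0,0],"claw":-1},{"slide":[0,0,0],"angular":[0,0,0],"claw":-1},{"slide":[0,0,0],"angular":[0,0,0],"claw":-1},{"slide":[0,0,0],"angular":[0,0,0],"claw":-1},{"slide":[0,0,0],"angular":[0,0,0],"claw":-1}]'
python3 -m inch '[{"slide":[0,0,-0.1],"angular":[0,0,0],"claw":-1},{"slide":[0,0,-0.3],"angular":[0,0,0],"claw":-1},{"slide":[0,0,-0.48],"angular":[0,0,0],"claw":-1},{"slide":[0,0,-0.544],"angular":[0,0,0],"claw":-1},{"slide":[0,0,-0.544],"angular":[0,0,0],"claw":-1},{"slide":[0,0,-0.544],"angular":[0,0,0],"claw":-1}]'
```

```text
time: 31.0
position: [0.607, -0.106, 0.0149]
tool_rot: [-0.115, 3.138, -0.001]
ft_force: [0.5, -0.5, 0.9]
grip_width: 0.347
grip_force: 0.0
time: 31.6
position: [0.6065, -0.1057, 0.0145]
tool_rot: [-0.116, 3.138, 0.0]
ft_force: [-0.7, 0.5, 5.6]
grip_width: 0.178
grip_force: 24.9
time: 32.2
position: [0.6051, -0.1053, 0.1483]
tool_rot: [0.116, -3.137, -0.001]
ft_force: [-0.7, -0.1, -1.3]
grip_width: 0.179
grip_force: 24.9
```

```bash
python3 -m inch '[{"slide":[-0.015,-0.1,0],"angular":[0,0,0.25],"claw":-1},{"slide":[-0.034,-0.206,0],"angular":[0,0,0.5],"claw":-1},{"slide":[-0.034,-0.206,0],"angular":[0,0,0.762],"claw":-1},{"slide":[-0.034,-0.206,0],"angular":[0,0,0.762],"claw":-1}]'
python3 -m inch '[{"slide":[-0.05,-0.09,0],"angular":[0,0,0.25],"claw":-1},{"slide":[-0.111,-0.176,0],"angular":[0,0,0.5],"claw":-1},{"slide":[-0.111,-0.176,0],"angular":[0,0,0.762],"claw":-1},{"slide":[-0.111,-0.176,0],"angular":[0,0,0.762],"claw":-1}]'
python3 -m inch '[{"slide":[-0.085,-0.06,0],"angular":[0,0,0.25],"claw":-1},{"slide":[-0.171,-0.119,0],"angular":[0,0,0.5],"claw":-1},{"slide":[-0.171,-0.119,0],"angular":[0,0,0.762],"claw":-1},{"slide":[-0.171,-0.119,0],"angular":[0,0,0.762],"claw":-1}]'
python3 -m inch '[{"slide":[-0.1,-0.02,0],"angular":[0,0,0.25],"claw":-1},{"slide":[-0.204,-0.044,0],"angular":[0,0,0.5],"claw":-1},{"slide":[-0.204,-0.044,0],"angular":[0,0,0.762],"claw":-1},{"slide":[-0.204,-0.044,0],"angular":[0,0,0.762],"claw":-1},{"slide":[-0.204,-0.044,0],"angular":[0,0,0.762],"claw":-1},{"slide":[-0.204,-0.044,0],"angular":[0,0,0.762],"claw":-1}]'
python3 - <<'E'
from h import *
im=shot("side"); x=cv2.resize(im["color"][220:440,320:600],None,fx=2.5,fy=2.5); cv2.imwrite("pics/c10.png",x[...,::-1])
plan((.6549,-.3084,.022,2.8))
E
```

```text
time: 32.6
position: [0.6165, -0.157, 0.1467]
tool_rot: [-0.511, -3.094, 0.001]
ft_force: [0.1, 0.2, -0.8]
grip_width: 0.181
grip_force: 24.9
time: 33.0
position: [0.6295, -0.2065, 0.1476]
tool_rot: [-1.109, -2.936, 0.001]
ft_force: [0.0, 0.5, -0.6]
grip_width: 0.183
grip_force: 24.9
time: 33.4
position: [0.6424, -0.2566, 0.1482]
tool_rot: [-1.665, -2.661, 0.0]
ft_force: [-0.0, 0.2, -1.0]
grip_width: 0.18
grip_force: 24.9
time: 34.0
position: [0.6554, -0.3063, 0.1495]
tool_rot: [-2.158, -2.281, -0.002]
ft_force: [0.2, 0.2, -0.0]
grip_width: 0.181
grip_force: 24.9
t 34.05 tcp [ 655.4 -306.7  149.7] yaw 3.1 zdir [ 0.     0.001 -1.   ] q7 0.74 grip 0.179 24.9 F [ 0.3  0.6 -0.8]
(0.6549, -0.3084, 0.022, 2.8) 1/1 slide [-0.008, -0.002, 0.511] ang [0.0, -0.003, 0.01] rows 2.6
```

View pics/c10.png

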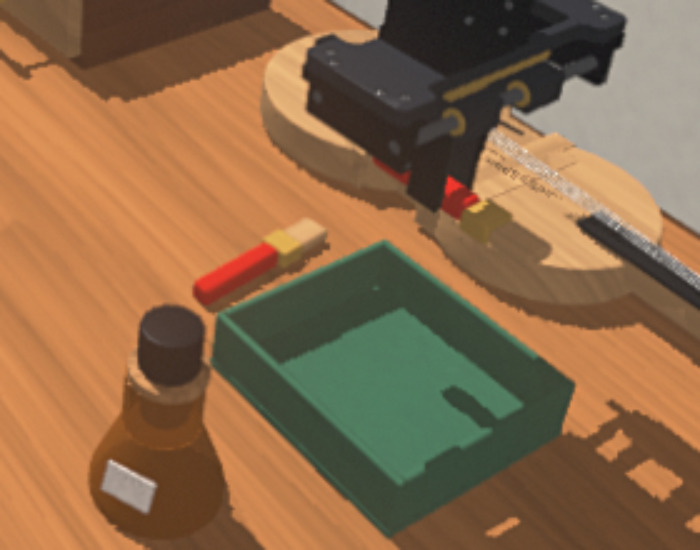

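The crop shows the brush (430,190) above the tray and along its y, and the stopper seated with its flange on the flask rim (170,370). Lower and release.

```bash
python3 -m inch '[{"slide":[0,0,0.15],"angular":[0,0,0],"claw":-1},{"slide":[0,0,0.3],"angular":[0,0,0],"claw":-1},{"slide":[0,0,0.43],"angular":[0,0,0],"claw":-1},{"slide":[0,0,0.49],"angular":[0,0,0],"claw":-1},{"slide":[0,0,0.511],"angular":[0,0,0],"claw":-1},{"slide":[0,0,0.511],"angular":[0,0,0],"claw":-1},{"slide":[0,0,0.511],"angular":[0,0,0],"claw":-1}]'
python3 -m inch '[{"slide":[0,0,0],"angular":[0,0,0],"claw":-0.3},{"slide":[0,0,0],"angular":[0,0,0],"claw":-0.3},{"slide":[0,0,0],"angular":[0,0,0],"claw":-0.3},{"slide":[0,0,-0.1],"angular":[0,0,0],"claw":-0.3},{"slide":[0,0,-0.3],"angular":[0,0,0],"claw":-0.3},{"slide":[0,0,-0.5],"angular":[0,0,0],"claw":-0.3},{"slide":[0,0,-0.7],"angular":[0,0,0],"claw":-0.3},{"slide":[0,0,-0.7],"angular":[0,0,0],"claw":-0.3},{"slide":[0,0,-0.7],"angular":[0,0,0],"claw":-0.3}]'
python3 - <<'E'
from h import *
tools(["side","scene","wrist"])
plan((.618,-.1845,.18,97.3))
E
```

```text
time: 34.75
position: [0.6563, -0.3091, 0.0242]
tool_rot: [2.164, 2.273, 0.002]
ft_force: [-0.4, -0.2, -0.3]
grip_width: 0.181
grip_force: 24.9
time: 35.65
position: [0.6557, -0.309, 0.1994]
tool_rot: [2.164, 2.272, 0.003]
ft_force: [-0.4, -0.6, -0.7]
grip_width: 0.348
grip_force: 0.0
side brush0 0.82 c [ 637.6 -177.9] size [139.1  36.1] yaw 10.9 hc -37 z98 18.7
side brush0 0.55 c [ 661.  -317.4] size [136.1  35.8] yaw -87.1 hc -18 z98 24.4
scene brush0 0.76 c [ 646.8 -177.8] size [84.6 25.6] yaw -5.0 hc -18 z98 295.9
scene brush0 0.52 c [ 657.6 -316.1] size [49.  17.8] yaw -87.9 hc 0 z98 25.3
wrist brush0 0.82 c [ 657.4 -324.7] size [129.2  23.5] yaw -88.2 hc -31 z98 22.3
wrist brush0 0.64 c [ 631.8 -182.9] size [127.7  25.8] yaw 9.3 hc -23 z98 16.5
t 36.1 tcp [ 654.7 -308.2  196.3] yaw 2.8 zdir [-0.001  0.    -1.   ] q7 0.72 grip 0.347 0.0 F [-0.9  0.8 -0.8]
(0.618, -0.1845, 0.18, 97.3) 1/4 slide [0.125, -0.031, 0.016] ang [-0.0, -0.001, -0.788] rows 2.8
(0.618, -0.1845, 0.18, 97.3) 2/4 slide [0.127, 0.022, 0.016] ang [-0.0, -0.001, -0.788] rows 2.8
(0.618, -0.1845, 0.18, 97.3) 3/4 slide [0.108, 0.071, 0.016] ang [-0.0, -0.001, -0.788] rows 2.8
(0.618, -0.1845, 0.18, 97.3) 4/4 slide [0.07, 0.108, 0.016] ang [-0.0, -0.001, -0.788] rows 2.8
```

```bash
python3 -m inch '[{"slide":[0.06,-0.015,0.016],"angular":[0,0,-0.25],"claw":-0.3},{"slide":[0.125,-0.031,0.016],"angular":[0,0,-0.5],"claw":-0.3},{"slide":[0.125,-0.031,0.016],"angular":[0,0,-0.788],"claw":-0.3},{"slide":[0.125,-0.031,0.016],"angular":[0,0,-0.788],"claw":-0.3}]'
python3 -m inch '[{"slide":[0.06,0.01,0.016],"angular":[0,0,-0.25],"claw":-0.3},{"slide":[0.127,0.022,0.016],"angular":[0,0,-0.5],"claw":-0.3},{"slide":[0.127,0.022,0.016],"angular":[0,0,-0.788],"claw":-0.3},{"slide":[0.127,0.022,0.016],"angular":[0,0,-0.788],"claw":-0.3}]'
python3 -m inch '[{"slide":[0.05,0.035,0.016],"angular":[0,0,-0.25],"claw":-0.3},{"slide":[0.108,0.071,0.016],"angular":[0,0,-0.5],"claw":-0.3},{"slide":[0.108,0.071,0.016],"angular":[0,0,-0.788],"claw":-0.3},{"slide":[0.108,0.071,0.016],"angular":[0,0,-0.788],"claw":-0.3}]'
python3 -m inch '[{"slide":[0.035,0.054,0.016],"angular":[0,0,-0.25],"claw":-0.3},{"slide":[0.07,0.108,0.016],"angular":[0,0,-0.5],"claw":-0.3},{"slide":[0.07,0.108,0.016],"angular":[0,0,-0.788],"claw":-0.3},{"slide":[0.07,0.108,0.016],"angular":[0,0,-0.788],"claw":-0.3},{"slide":[0.07,0.108,0.016],"angular":[0,0,-0.788],"claw":-0.3}]'
python3 - <<'E'
from h import *
tools(["wrist","wrist"])
plan((.6174,-.1845,.014,97.3))
E
```

```text
time: 36.5
position: [0.6458, -0.2768, 0.1931]
tool_rot: [-1.653, -2.671, -0.001]
ft_force: [-0.5, 0.1, 0.4]
grip_width: 0.351
grip_force: 0.0
time: 36.9
position: [0.6365, -0.2466, 0.1892]
tool_rot: [1.076, 2.951, 0.001]
ft_force: [-0.1, -0.0, 0.4]
grip_width: 0.347
grip_force: 0.0
time: 37.3
position: [0.6272, -0.2162, 0.1852]
tool_rot: [0.453, 3.108, -0.0]
ft_force: [-0.8, -0.0, 0.7]
grip_width: 0.347
grip_force: 0.0
time: 37.8
position: [0.6179, -0.1863, 0.1812]
tool_rot: [-0.187, 3.136, -0.001]
ft_force: [-0.6, 0.6, 0.2]
grip_width: 0.349
grip_force: 0.0
wrist brush0 0.69 c [ 659.8 -325.8] size [131.1  29.9] yaw -87.7 hc -31 z98 22.4
wrist brush0 0.65 c [ 632.3 -183. ] size [124.6  21.8] yaw 7.3 hc -27 z98 16.4
wrist brush0 0.53 c [648.9 122.9] size [14.1  2.8] yaw 102.2 hc 0 z98 29.9
wrist brush0 0.95 c [ 632.5 -183.3] size [124.9  23.5] yaw 7.6 hc -28 z98 16.4
wrist brush0 0.6 c [ 660.1 -324.9] size [128.8  29.5] yaw -90.0 hc -29 z98 22.3
t 38.1 tcp [ 618.  -185.2  181.1] yaw 97.2 zdir [ 0. -0. -1.] q7 2.08 grip 0.35 0.0 F [ 0.9 -0.6 -0.1]
(0.6174, -0.1845, 0.014, 97.3) 1/1 slide [0.002, 0.003, 0.668] ang [-0.0, -0.0, -0.003] rows 3.3
```

```bash
python3 -m inch '[{"slide":[0,0,0.2],"angular":[0,0,0],"claw":-0.3},{"slide":[0,0,0.4],"angular":[0,0,0],"claw":-0.3},{"slide":[0,0,0.55],"angular":[0,0,0],"claw":-0.3},{"slide":[0,0,0.64],"angular":[0,0,0],"claw":-0.3},{"slide":[0,0,0.668],"angular":[0,0,0],"claw":-0.3},{"slide":[0,0,0.668],"angular":[0,0,0],"claw":-0.3},{"slide":[0,0,0.668],"angular":[0,0,0],"claw":-0.3}]' 25
python3 -m inch '[{"slide":[0,0,0],"angular":[0,0,0],"claw":-1},{"slide":[0,0,0],"angular":[0,0,0],"claw":-1},{"slide":[0,0,0],"angular":[0,0,0],"claw":-1},{"slide":[0,0,0],"angular":[0,0,0],"claw":-1},{"slide":[0,0,0],"angular":[0,0,0],"claw":-1},{"slide":[0,0,0],"angular":[0,0,0],"claw":-1}]'
python3 -m inch '[{"slide":[0,0,-0.1],"angular":[0,0,0],"claw":-1},{"slide":[0,0,-0.3],"angular":[0,0,0],"claw":-1},{"slide":[0,0,-0.48],"angular":[0,0,0],"claw":-1},{"slide":[0,0,-0.544],"angular":[0,0,0],"claw":-1},{"slide":[0,0,-0.544],"angular":[0,0,0],"claw":-1},{"slide":[0,0,-0.544],"angular":[0,0,0],"claw":-1}]'
python3 - <<'E'
from h import *
plan((.6049,-.3108,.15,2.8),(.6049,-.3108,.022,2.8))
E
```

```text
time: 38.8
position: [0.6189, -0.1852, 0.0152]
tool_rot: [-0.2, 3.133, -0.001]
ft_force: [-0.4, -0.1, 1.1]
grip_width: 0.348
grip_force: 0.0
time: 39.4
position: [0.6185, -0.1849, 0.0148]
tool_rot: [-0.201, 3.134, -0.0]
ft_force: [-0.7, -0.1, 5.6]
grip_width: 0.179
grip_force: 24.9
time: 40.0
position: [0.6172, -0.1844, 0.1485]
tool_rot: [0.201, -3.133, -0.001]
ft_force: [-0.8, 0.1, -0.9]
grip_width: 0.177
grip_force: 24.9
t 40.0 tcp [ 617.2 -184.4  148.5] yaw 97.4 zdir [-0.002  0.001 -1.   ] q7 2.09 grip 0.177 24.9 F [-0.8  0.1 -0.9]
(0.6049, -0.3108, 0.15, 2.8) 1/4 slide [0.028, -0.124, -0.002] ang [-0.0, -0.001, 0.788] rows 2.8
(0.6049, -0.3108, 0.15, 2.8) 2/4 slide [-0.024, -0.125, -0.002] ang [-0.0, -0.001, 0.788] rows 2.8
(0.6049, -0.3108, 0.15, 2.8) 3/4 slide [-0.072, -0.105, -0.002] ang [-0.0, -0.001, 0.788] rows 2.8
(0.6049, -0.3108, 0.15, 2.8) 4/4 slide [-0.108, -0.067, -0.002] ang [-0.0, -0.001, 0.788] rows 2.8
(0.6049, -0.3108, 0.022, 2.8) 1/1 slide [0.0, 0.0, 0.512] ang [0.0, 0.0, 0.0] rows 2.6
```

```bash
python3 -m inch '[{"slide":[0.014,-0.06,0],"angular":[0,0,0.25],"claw":-1},{"slide":[0.028,-0.124,0],"angular":[0,0,0.5],"claw":-1},{"slide":[0.028,-0.124,0],"angular":[0,0,0.788],"claw":-1},{"slide":[0.028,-0.124,0],"angular":[0,0,0.788],"claw":-1}]'
python3 -m inch '[{"slide":[-0.012,-0.06,0],"angular":[0,0,0.25],"claw":-1},{"slide":[-0.024,-0.125,0],"angular":[0,0,0.5],"claw":-1},{"slide":[-0.024,-0.125,0],"angular":[0,0,0.788],"claw":-1},{"slide":[-0.024,-0.125,0],"angular":[0,0,0.788],"claw":-1}]'
python3 -m inch '[{"slide":[-0.036,-0.05,0],"angular":[0,0,0.25],"claw":-1},{"slide":[-0.072,-0.105,0],"angular":[0,0,0.5],"claw":-1},{"slide":[-0.072,-0.105,0],"angular":[0,0,0.788],"claw":-1},{"slide":[-0.072,-0.105,0],"angular":[0,0,0.788],"claw":-1}]'
python3 -m inch '[{"slide":[-0.05,-0.03,0],"angular":[0,0,0.25],"claw":-1},{"slide":[-0.108,-0.067,0],"angular":[0,0,0.5],"claw":-1},{"slide":[-0.108,-0.067,0],"angular":[0,0,0.788],"claw":-1},{"slide":[-0.108,-0.067,0],"angular":[0,0,0.788],"claw":-1},{"slide":[-0.108,-0.067,0],"angular":[0,0,0.788],"claw":-1},{"slide":[-0.108,-0.067,0],"angular":[0,0,0.788],"claw":-1},{"slide":[-0.108,-0.067,0],"angular":[0,0,0.788],"claw":-1}]'
python3 - <<'E'
from h import *
tools(["side","wrist"])
plan((.6049,-.3108,.022,2.8))
E
```

```text
time: 40.4
position: [0.6132, -0.2165, 0.1469]
tool_rot: [-0.447, -3.104, 0.0]
ft_force: [-0.1, 0.4, -1.1]
grip_width: 0.183
grip_force: 24.9
time: 40.8
position: [0.6111, -0.2476, 0.1481]
tool_rot: [-1.068, -2.951, 0.001]
ft_force: [-0.1, 0.4, -0.6]
grip_width: 0.176
grip_force: 24.9
time: 41.2
position: [0.6086, -0.279, 0.1487]
tool_rot: [-1.647, -2.673, 0.0]
ft_force: [-0.2, 1.2, -1.0]
grip_width: 0.182
grip_force: 24.9
time: 41.9
position: [0.6063, -0.3107, 0.15]
tool_rot: [-2.162, -2.279, -0.001]
ft_force: [-0.4, -0.1, -0.4]
grip_width: 0.178
grip_force: 24.9
side brush0 0.9 c [ 661.2 -321.2] size [127.3  33.4] yaw 269.8 hc 21 z98 23.9
t 42.2 tcp [ 606.  -311.5  150.2] yaw 2.8 zdir [ 0.  0. -1.] q7 0.77 grip 0.18 24.9 F [ 0.4  0.6 -0.8]
(0.6049, -0.3108, 0.022, 2.8) 1/1 slide [0.003, -0.004, 0.513] ang [0.0, -0.0, 0.0] rows 2.6
```

```bash
python3 -m inch '[{"slide":[0,0,0.15],"angular":[0,0,0],"claw":-1},{"slide":[0,0,0.3],"angular":[0,0,0],"claw":-1},{"slide":[0,0,0.43],"angular":[0,0,0],"claw":-1},{"slide":[0,0,0.49],"angular":[0,0,0],"claw":-1},{"slide":[0,0,0.511],"angular":[0,0,0],"claw":-1},{"slide":[0,0,0.511],"angular":[0,0,0],"claw":-1},{"slide":[0,0,0.511],"angular":[0,0,0],"claw":-1}]'
python3 -m inch '[{"slide":[0,0,0],"angular":[0,0,0],"claw":-0.45},{"slide":[0,0,0],"angular":[0,0,0],"claw":-0.45},{"slide":[0,0,0],"angular":[0,0,0],"claw":-0.45},{"slide":[0,0,-0.1],"angular":[0,0,0],"claw":-0.45},{"slide":[0,0,-0.3],"angular":[0,0,0],"claw":-0.45},{"slide":[0,0,-0.5],"angular":[0,0,0],"claw":-0.45},{"slide":[0,0,-0.7],"angular":[0,0,0],"claw":-0.45},{"slide":[0,0.3,-0.9],"angular":[0,0,0],"claw":-0.45},{"slide":[0,0.3,-0.9],"angular":[0,0,0],"claw":-0.45},{"slide":[0,0.3,-0.9],"angular":[0,0,0],"claw":-0.45}]'
python3 -m inch '[{"slide":[0.2,0,0],"angular":[0,0,0],"claw":-0.45},{"slide":[0.4,0,0],"angular":[0,0,0],"claw":-0.45},{"slide":[0.6,0,0],"angular":[0,0,0],"claw":-0.45},{"slide":[0.8,0,0],"angular":[0,0,0],"claw":-0.45},{"slide":[0.8,0,0],"angular":[0,0,0],"claw":-0.45},{"slide":[0.8,0,0],"angular":[0,0,0],"claw":-0.45}]'
python3 - <<'E'
from h import *
tools(["side","scene"])
for n in ["side","scene"]:
    im=shot(n); save(im,n+"_end.png"); P=cloud(im,np.ones((480,640),bool)); a=np.radians(3.3); X=np.array([np.cos(a),np.sin(a)]); Y=np.array([-X[1],X[0]])
    u=(P[:,:2]-[.77,.24])@X; v=(P[:,:2]-[.77,.24])@Y
    k=(abs(v)<.1)&(P[:,2]>.03)&(P[:,2]<.08)&(u<-.1)&(u>-.16); print("front",k.sum(),np.median(u[k]) if k.sum() else 0)
    q=P[(abs(P[:,0]-.456)<.03)&(abs(P[:,1]+.3135)<.03)]; t=q[q[:,2]>.122]; f=q[(q[:,2]>.086)&(q[:,2]<.1)]
    print("stopper top",np.percentile(t[:,2],90),cv2.minEnclosingCircle((t[:,:2]*1000).astype(np.float32)),"flange",np.percentile(f[:,2],95),cv2.minEnclosingCircle((f[:,:2]*1000).astype(np.float32)))
plan()
E
```

```text
time: 42.9
position: [0.6072, -0.3124, 0.0242]
tool_rot: [2.165, 2.273, 0.001]
ft_force: [-0.2, 0.3, -0.1]
grip_width: 0.179
grip_force: 24.9
time: 43.9
position: [0.6866, -0.3058, 0.2506]
tool_rot: [2.155, 2.277, 0.005]
ft_force: [0.2, 1.0, -1.2]
grip_width: 0.274
grip_force: 0.0
time: 44.5
position: [0.6708, -0.1058, 0.2469]
tool_rot: [-2.162, -2.278, 0.0]
ft_force: [0.3, -1.3, 0.0]
grip_width: 0.273
grip_force: 0.0
side brush0 0.93 c [ 612.6 -327.5] size [120.3  33. ] yaw -89.1 hc -22 z98 24.3
side brush0 0.85 c [ 661.2 -318.8] size [132.4  37. ] yaw -87.9 hc -18 z98 23.9
scene brush0 0.84 c [ 604.  -314.5] size [96.8 30.6] yaw -83.6 hc -9 z98 24.5
scene brush0 0.81 c [ 655.7 -299.5] size [83.3 20.4] yaw 93.2 hc 0 z98 24.7
front 788 -0.12828682367336897
stopper top 0.1296624696422353 ((455.88995361328125, -313.8156433105469), 19.00141716003418) flange 0.0994303152948144 ((455.57611083984375, -314.3434753417969), 24.14168930053711)
front 139 -0.15162468053475428
stopper top 0.12971280210824007 ((457.97003173828125, -314.630859375), 18.232582092285156) flange 0.09958622720188326 ((457.75848388671875, -314.5094909667969), 23.542373657226562)
t 44.9 tcp [ 670.9 -109.6  247.4] yaw 2.7 zdir [-0. -0. -1.] q7 0.41 grip 0.273 0.0 F [ 0.   0.7 -0.3]
```

View pics/side_end.png

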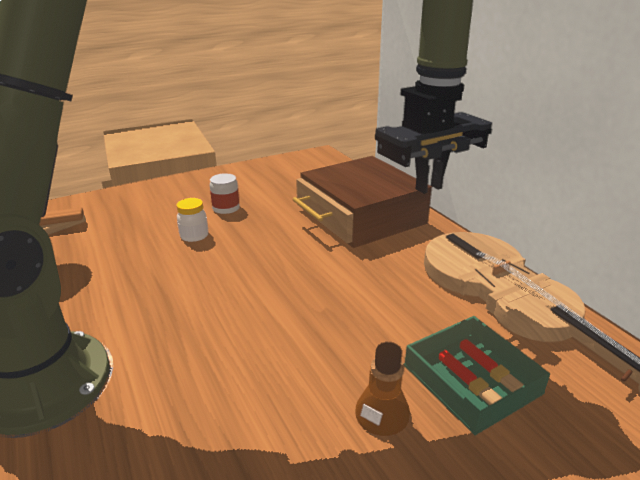

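The side view shows both brushes flat in the tray (465,370 and 490,365), the drawer shut (325,205), the stopper home in the flask (388,355), and the violin, tin and jar undisturbed. I'm handing in the job.

```bash
python3 -c "
from bench import ctrl
print(ctrl.close_job())"
```

```text
the job is handed in; nothing more can be done
None
```

I handed in the finished job after about 45 s of robot time: both knives are in the shut drawer, both brushes lie flat in the tray, the stopper is home in the standing flask, and the violin, tin and jar look undisturbed; `close_job()` returned no verdict.

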